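# Clamp a lock display board in a benchtop vice

## Task

Clamp the lock display board in the small bench vice. While the front jaw still stands open as you find it, push the board back against the left red dog so that it swings round and lies flush against both rear dogs; only then crank the handwheel clockwise by its handle through the full turns it needs until the dog on the front jaw grips the board firmly, with the board still flush. Let go of everything, and do not shift the lamp over the bench or the goods lying around.

Things in the scene. Friction and masses are not known exactly. Their poses are not given: they have to be found in the camera images.
- bench: beech benchtop vice, fixed on the table; place and yaw differ per start. Origin on the table under it; x points from its handwheel side (near the robot) to the back, y left, z up. 'bench' numbers in the other entries are mm in this frame. Its wooden top, 400 mm along y, x = -25 to 135, is at z = 150, flush with the jaw's top
- front_jaw (a joint): slide of the front jaw along bench +x, in m; grows as it closes. Beech bar 36 mm thick, 360 mm long (y), z = 66 to 150; at 0 (open) its centre line is at bench x = -91, its front face at x = -109. Driven by the handwheel alone, 12 mm a turn: front_jaw = 0.00191 x handwheel. Starts at -0.0025 to 0.0025; its dog just touches a flush board at 0.032
- handwheel (a joint): turn of the handwheel in rad about the bench's x axis; 0 = crank handle straight up, grows clockwise as seen from the robot, closing the jaw; counts on over full turns (-2.5 to 24). Starts at -1.3 to 1.3. The front dog just touches a flush board at 16.8; turn 0.5 to 1.5 rad further to grip firmly. Takes about 4 N at the handle and stays where it is left
- wheel_hub (a point): where the handwheel's axis meets the jaw's front face, at bench y = 0, z = 100; travels with the jaw. Axes as the bench's. The metal handwheel, a solid disc 120 mm in diameter, has its face 26 mm out from here towards the robot
- handle_mid (a point): middle of the handwheel's crank handle, a black cylinder 22 mm in diameter, 42 mm long, along bench x, 48 mm in front of the hub point, 22 mm in front of the wheel's face; it spins freely on its spindle. At handwheel angle q it is at bench y = -46 sin q, z = 100 + 46 cos q. The wheel stands in the way of a gripper held upright; one leaning back towards the robot by 25 to 40 degrees has room all round
- board: loose dark wooden board 100 (its x) x 300 (its y) x 22 mm, 0.4 to 0.9 kg, with a steel lock on top (42 mm high, 25 mm from the near edge). Origin at the centre of its underside. Starts on bench top and jaw, its right (-y) end turned 11 to 18 degrees towards the robot, far edge 3 to 14 mm short of the left dog. Flush: x axis along the bench's, origin at bench x = 0.5. Sliding takes 2 to 6 N
- dog_left: left rear dog, the pivot: red round pin, fixed in place, 19 mm in diameter, 18 mm high; origin at its foot, at bench x = 60, y = 35, z = 150. A board pushed on its near edge at bench y = -50 to -90 meets this dog and turns about it until the right dog stops it
- dog_right: right rear dog, the same, at bench x = 60, y = -105, z = 150
- dog_front: front dog, the same pin, on the jaw's centre line at bench y = 0, z = 150; x = -91 when front_jaw is 0. Moves with the jaw
- lamp_bar (a point): middle of the bench lamp's dark LED bar, which hangs level over the board's near edge: 32 mm (bench x) x 400 mm (bench y) x 14 mm, at bench x = -70, y = -6, z = 269, on an arm from a swivel post at the bench's left rear corner. A light knock swings it. It bars an upright gripper from the flush board's near edge; one leaning back towards the robot by 30 degrees passes under it
- lock_box_a: bystander: yellow lock carton 110 x 75 x 62 mm, on the table
- lock_box_b: bystander: the same carton on the table's other side
- padlock: bystander: brass padlock 30 x 45 mm, 72 mm high, standing on the bench top behind the rear dogs
- screwdriver: bystander: screwdriver 170 mm long lying along y on the bench top behind the rear dogs
- torch: bystander: red hand torch 175 mm long, on the table
- book: bystander: brown book 150 x 210 x 30 mm, on the table
- tape_measure: bystander: yellow tape measure 72 x 70 x 34 mm, on the table

How it is judged:
By the outcome, as a careful person would: the job done as asked, in the order asked, and still so for the second after the job is handed in, with the robot touching nothing.
It also fails if it takes over 67 s, if anything falls off the work surface, if the arm or the gripper's body presses on something with over 40 N, if the wrist force passes 120 N, or if a joint passes its speed limit or range.

## Robot

A 6-joint arm with a two-finger parallel gripper is mounted at the origin on the work surface. World frame = base frame: x ahead of the robot, y to its left, z up, the work surface at z = 0. Lengths are in m, angles in rad, forces in N, time in s.
With the tool pointing down it reaches from about 0.35 to 0.975 m from the base axis. Payload 4.9 kg.
Tool frame: the origin (TCP) lies between the finger pads; the fingertips stand 19 mm ahead of it and the grasp point (between the pads) is the TCP; z points along the fingers, y is the direction in which the jaws open and shut (so a half turn about z gives the same grasp; the last joint's range is limited). The gripper opens to 85 mm and grips with 20 to 120 N. Pads are 22 mm wide; open, the fingers measure 114 mm over their backs; the gripper's body (76 mm by 85 mm) begins 54 mm behind the grasp point. The pads swing forward as they close: fully open they stand 13 mm farther back than shut.
Start: joints at [1.038, 0.053, 1.613, -0, 1.476, -0.119], TCP at [0.251, 0.572, 0.25] pointing down, gripper open.
Joint ranges: [-3.01, 3.01], [-1.01, 2.22], [0.06, 2.58], [-1.02, 4.17], [0.09, 2.62], [-3.14, 3.14]. Speed limits (rad/s): [2.57, 2.57, 3.14, 3.14, 3.14, 3.14].

## Interface

Orientations are given as a unit quaternion [w, x, y, z].
In Python, from plant import state, grab_frame, calibration, job_done gives the robot as it stands. The module is installed in compiled form; this text tells all that it offers.
- The arm moves only by the tool servo_tool, never from a script. Its argument "deltas" is a list that holds one entry, the list of rows, each a list of 5 numbers: the finger opening in mm, from 0 to 85.4, then the shift along the world's x, y, z in mm, then the turn about the world's z in units of 6 degrees (1.0 is 6 degrees). A call has 1 to 5 rows; each row is the pose to reach, as a shift and turn from the pose commanded when the call began; what a row does not reach only later rows make up. A row lasts 1/8 s, in which the tool goes at most 62.5 mm and 10.7 degrees, less where a joint would pass 70% of its speed; a pose out of reach is approached as far as the arm can. A call with a gripper value outside its range is refused whole. The fingers move at their own pace and stop on an object; the grip force is fixed at half the most. Time passes only in rows, so rows that repeat a pose let the fingers close. It gives the time, the measured TCP pose, the force and the opening at its end, in the units of the state.
- state(): the state, without advancing time (a new reading comes with each control period).
- grab_frame(name): name is "side" or "top" or "wrist"; returns the picture (400x640x3 uint8, red, green, blue); there is no depth.
- calibration(name): a dict with "intrinsics" (3x3 intrinsics, pixels), "world_from_camera" (4x4, takes a point from camera to world coordinates). Camera axes: x right, y down, z forward; pixel columns grow to the right and rows downward; lengths in m; the calibration is good to about 2 mm. A picture is of the moment at which its call begins: read the wrist's pose just before it. calibration takes no time and is no camera call; for the wrist camera it gives the pose at the moment of the call.
- job_done(): hands the job in, once; it reports no verdict.
The state is a dict: "time": time; "joint_pos": joint angles; "joint_vel": joint speeds; "joint_efforts": joint torques, N m; "tool_pos": TCP position; "tool_rot": TCP orientation; "contact_force": force on the tool from outside, world axes, zero at the start; "ft_torque": the same for the moment, N m; "gripper_width": opening from 0.0 (shut) to 1.0 (fully open).
Only numpy, scipy, OpenCV 4.12 (cv2) and the standard library are available. Lean on these libraries where they do the work, as an engineer would, in place of code of your own. Each camera call takes 0.05 s, during which the arm holds its last target.

## Working session

There is one attempt and no reset: what is moved stays moved. The work goes in short steps, Python scripts to look and compute and a tool call to move; the robot and the scene stay as the last step left them, time stands still between calls to the robot, and variables do not carry over. Pictures are saved under pics/ and viewed, and the job is handed in when it is done.

Besides the shell and the picture viewer there is one more tool, called after "Request:" in YAML: its name, and indented under it one key for each argument. servo_tool: Moves the arm, as the interface text tells. Its arguments: {"type":"object","properties":{"deltas":{"type":"array","items":{"type":"array","items":{"type":"array","items":{"type":"number"}}}}},"required":["deltas"]}

```bash
mkdir -p pics; ls; python3 - <<'E'
from plant import *
import cv2,numpy as np
np.set_printoptions(precision=4,suppress=True)
s=state();print(s)
for n in("side","top","wrist"):
    c=calibration(n);print(n,c["intrinsics"],c["world_from_camera"])
    cv2.imwrite(f"pics/{n}0.png",grab_frame(n)[:,:,::-1])
E
```

```text
pics
{'time': 0.0, 'joint_pos': array([ 1.038 ,  0.0534,  1.6143, -0.    ,  1.476 , -0.119 ]), 'joint_vel': array([-0.0005, -0.0009, -0.0005, -0.0011,  0.0012, -0.0003]), 'joint_efforts': array([  0.0007, -39.3686, -37.0174,  -0.0001,   0.0071,   0.    ]), 'tool_pos': array([0.251 , 0.5717, 0.2491]), 'tool_rot': array([-0.0003,  0.2054,  0.9787, -0.001 ]), 'contact_force': array([-0.5579, -0.0421,  0.1304]), 'ft_torque': array([-0.0604,  0.0051, -0.017 ]), 'gripper_width': 0.9983325387702331}
side [[418.1813   0.     320.9107]
 [  0.     418.1813 202.8584]
 [  0.       0.       1.    ]] [[ 0.9227 -0.2443  0.2981  0.1548]
 [-0.3854 -0.5726  0.7236 -1.021 ]
 [-0.0061 -0.7826 -0.6225  1.0302]
 [ 0.      0.      0.      1.    ]]
top [[481.6988   0.     326.4041]
 [  0.     481.6988 213.5887]
 [  0.       0.       1.    ]] [[ 0.0328 -0.9792  0.2001  0.3199]
 [-0.9995 -0.0322  0.0063  0.0111]
 [ 0.0003 -0.2002 -0.9798  1.516 ]
 [ 0.      0.      0.      1.    ]]
wrist [[334.9812   0.     320.1588]
 [  0.     334.9812 193.6792]
 [  0.       0.       1.    ]] [[ 0.4014  0.8677  0.2933  0.1744]
 [ 0.9159 -0.3799 -0.1297  0.6043]
 [-0.0011  0.3207 -0.9472  0.3728]
 [ 0.      0.      0.      1.    ]]
```

View pics/side0.png

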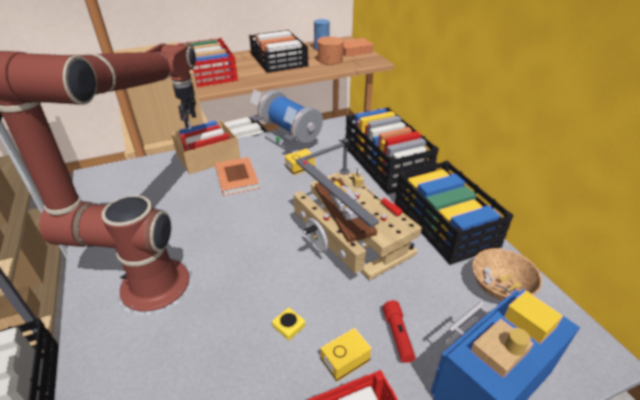

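View pics/top0.png

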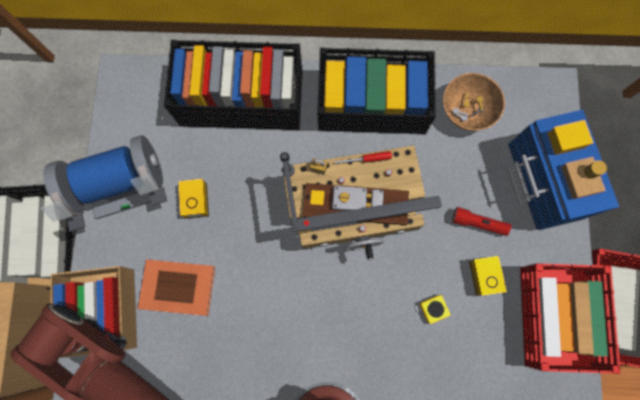

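View pics/wrist0.png

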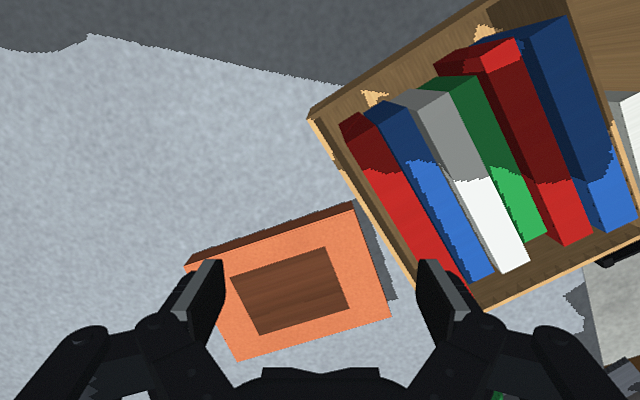

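```bash
python3 - <<'E'
import cv2
a=cv2.imread("pics/top0.png")[130:280,230:460];cv2.imwrite("pics/top0z.png",cv2.resize(a,None,fx=3.4,fy=3.4,interpolation=cv2.INTER_CUBIC))
a=cv2.imread("pics/side0.png")[130:290,270:440];cv2.imwrite("pics/side0z.png",cv2.resize(a,None,fx=3.6,fy=3.6,interpolation=cv2.INTER_CUBIC))
E
```

```text
(no output)
```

View pics/top0z.png

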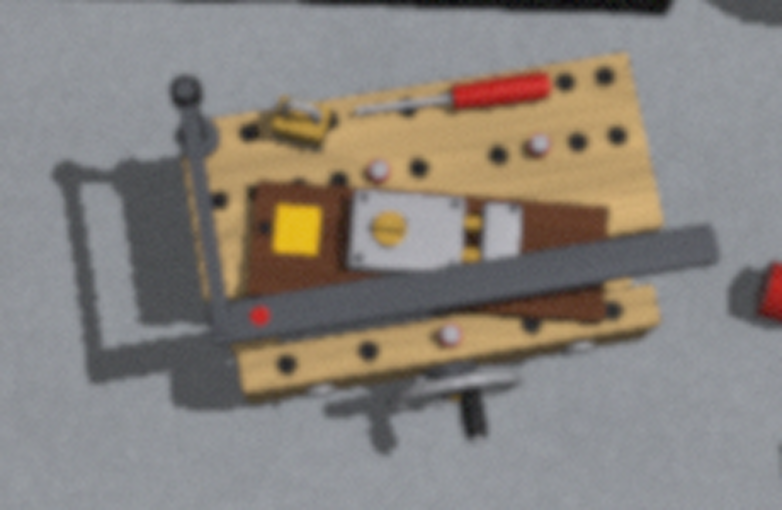

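View pics/side0z.png

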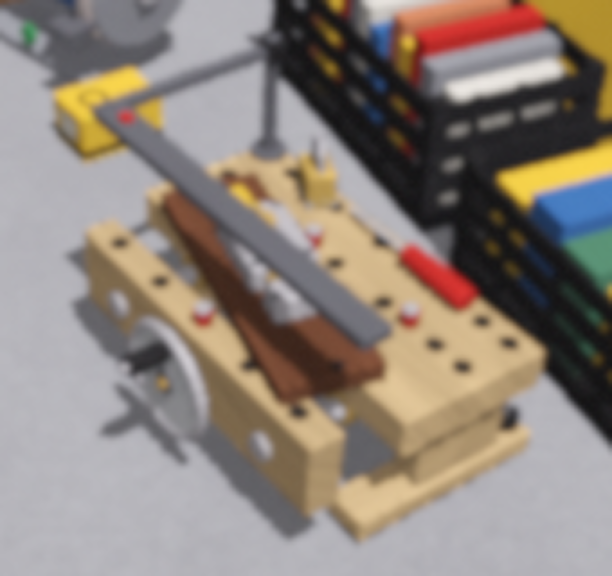

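```bash
cat > h.py <<'E'
import numpy as np,cv2
from plant import *
np.set_printoptions(precision=4,suppress=True)
def ray(c,u,v):
    K=c["intrinsics"];T=c["world_from_camera"]
    d=T[:3,:3]@np.linalg.solve(K,[u,v,1.]);return T[:3,3],d
def onz(c,u,v,z):
    o,d=ray(c,u,v);return o+d*(z-o[2])/d[2]
def proj(c,p):
    T=np.linalg.inv(c["world_from_camera"]);q=T[:3,:3]@np.asarray(p)+T[:3,3];q=c["intrinsics"]@q;return q[:2]/q[2]
def cross(rays):
    A=np.zeros((3,3));b=np.zeros(3)
    for o,d in rays:
        d=d/np.linalg.norm(d);M=np.eye(3)-np.outer(d,d);A+=M;b+=M@o
    return np.linalg.solve(A,b)
def shot(name,fn):
    c=calibration(name);im=grab_frame(name)[:,:,::-1].copy();cv2.imwrite("pics/"+fn,im)
    np.savez("pics/"+fn+".npz",K=c["intrinsics"],T=c["world_from_camera"]);return c,im
def load(fn):
    z=np.load("pics/"+fn+".npz");return dict(intrinsics=z["K"],world_from_camera=z["T"]),cv2.imread("pics/"+fn)
E
python3 - <<'E'
from h import *
c=calibration("top")
L=onz(c,341,180,.168);R=onz(c,388.8,172.6,.168);F=onz(c,362,228,.168)
print(L,R,F)
d=(L-R)[:2];print(np.linalg.norm(d));y=d/np.linalg.norm(d);x=np.array([y[1],-y[0]]);print("yaw",np.degrees(np.arctan2(x[1],x[0])))
O=L[:2]-60*1e-3*x-.035*y;print("O",O, "F in bench",(F[:2]-O)@x,(F[:2]-O)@y)
E
```

```text
[ 0.6959 -0.0192  0.168 ] [ 0.7227 -0.1575  0.168 ] [ 0.5568 -0.0826  0.168 ]
0.14085980263118622
yaw 10.982383755191858
O [ 0.6437 -0.065 ] F in bench -0.08861034368046382 -0.000702711431033864
```

Request:
servo_tool:
  deltas:
    - [[85,0,-10,60,1],[85,10,-40,115,2],[85,30,-90,165,3],[85,50,-145,200,4],[85,75,-200,220,5]]

```text
time: 0.78
tool_pos: [0.3197, 0.3863, 0.4657]
tool_rot: [0.001, -0.057, 0.998, 0.001]
contact_force: [0.8, -0.3, 0.3]
gripper_width: 0.996
```

Request:
servo_tool:
  deltas:
    - [[85,25,-57,5,0.8],[85,50,-114,10,0.8],[85,75,-171,15,0.8],[85,100,-228,20,0.8],[85,125,-285,20,0.8]]

```text
time: 1.4
tool_pos: [0.4449, 0.1007, 0.4841]
tool_rot: [0.001, -0.097, 0.995, 0.0]
contact_force: [1.5, 1.6, 1.1]
gripper_width: 0.997
```

Request:
servo_tool:
  deltas:
    - [[85,25,-50,0,0],[85,50,-100,0,0],[85,75,-150,0,0],[85,100,-165,0,0],[85,100,-165,0,0]]

```text
time: 2.02
tool_pos: [0.5453, -0.0638, 0.4819]
tool_rot: [-0.002, -0.096, 0.995, 0.001]
contact_force: [-1.0, 1.1, -0.4]
gripper_width: 0.996
```

```bash
python3 - <<'E'
from h import *
shot("wrist","w1.png")
E
```

```text
(no output)
```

View pics/w1.png

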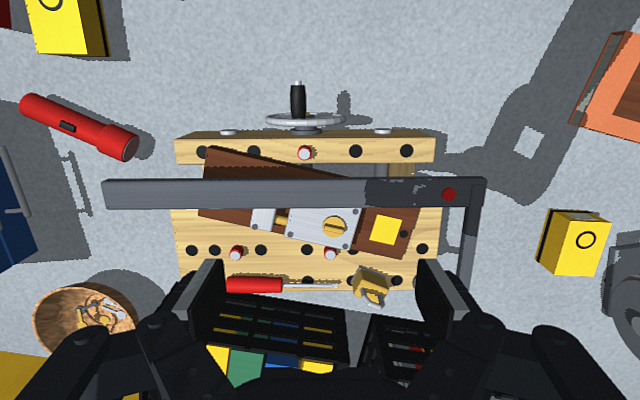

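```bash
python3 - <<'E'
from h import *
c,im=load("w1.png")
hsv=cv2.cvtColor(im,cv2.COLOR_BGR2HSV)
m=((hsv[...,0]<8)|(hsv[...,0]>172))&(hsv[...,1]>140)&(hsv[...,2]>90)
n,l,st,ce=cv2.connectedComponentsWithStats(m.astype(np.uint8))
for i in range(1,n):
    if st[i,4]>15: print(st[i],ce[i])
def b(p,O,yaw):
    x=np.array([np.cos(yaw),np.sin(yaw)]);y=np.array([-x[1],x[0]]);return np.array([(p[:2]-O)@x,(p[:2]-O)@y])*1000
# dogs: top cap centres
L=onz(c,330.5,252,.168);R=onz(c,235,252,.168);F=onz(c,305,152,.168)
print(L,R,F)
d=(L-R)[:2];print(np.linalg.norm(d))
im2=cv2.resize(im[60:310,160:460],None,fx=2.6,fy=2.4,interpolation=cv2.INTER_CUBIC);cv2.imwrite("pics/w1z.png",im2)
E
```

```text
[  19   93  113   69 2588] [ 75.6754 125.1692]
[298 146  13  13  30] [305.0333 150.1667]
[442 188  14  13 138] [448.8623 194.1594]
[230 246  12   8  23] [234.8696 250.087 ]
[324 247  13   8  34] [328.3235 249.8235]
[225 277  57  16 843] [252.7805 284.8493]
[ 0.6932 -0.0195  0.168 ] [ 0.7198 -0.1567  0.168 ] [ 0.5544 -0.0824  0.168 ]
0.13976736438111384
```

View pics/w1z.png

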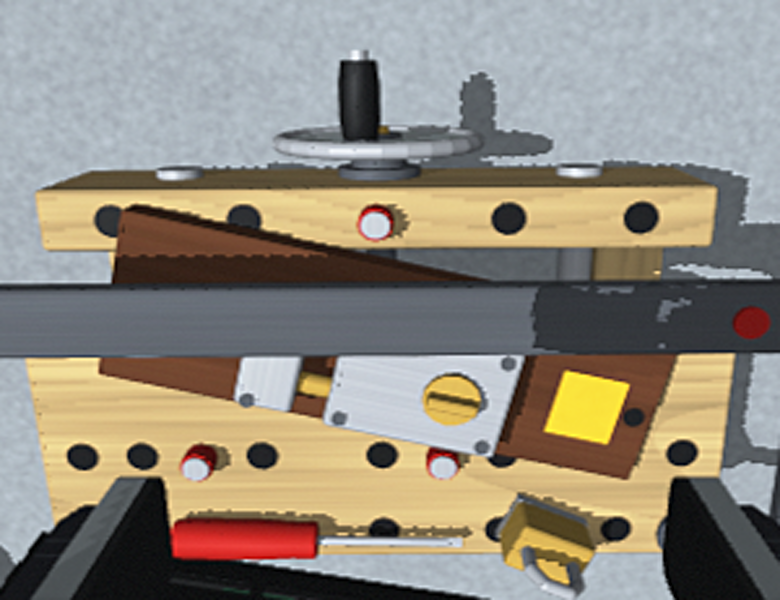

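Request:
servo_tool:
  deltas:
    - [[85,-20,-20,-40,0],[85,-46,-51,-80,0],[85,-46,-51,-130,0],[85,-46,-51,-180,0],[85,-46,-51,-180,0]]

```text
time: 2.7
tool_pos: [0.4959, -0.1117, 0.2991]
tool_rot: [-0.004, -0.097, 0.995, 0.002]
contact_force: [-0.9, 0.5, 0.3]
gripper_width: 0.994
```

```bash
python3 - <<'E'
from h import *
c,im=shot("wrist","w2.png");print(state()["tool_pos"])
E
```

```text
[ 0.4976 -0.1123  0.3029]
```

View pics/w2.png

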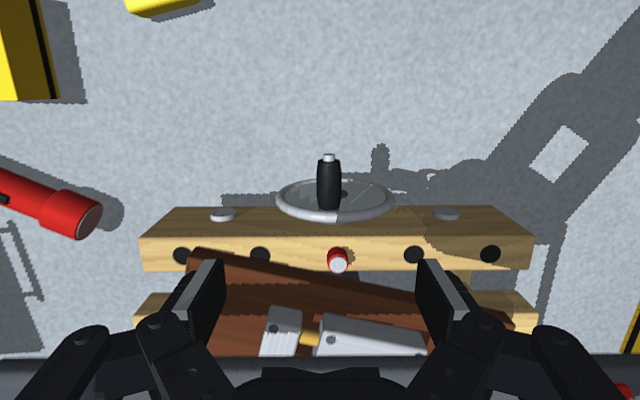

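```bash
python3 - <<'E'
from h import *
c,im=load("w2.png")
cv2.imwrite("pics/w2z.png",cv2.resize(im[140:380,180:480],None,fx=2.6,fy=2.5,interpolation=cv2.INTER_CUBIC))
E
```

```text
(no output)
```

View pics/w2z.png

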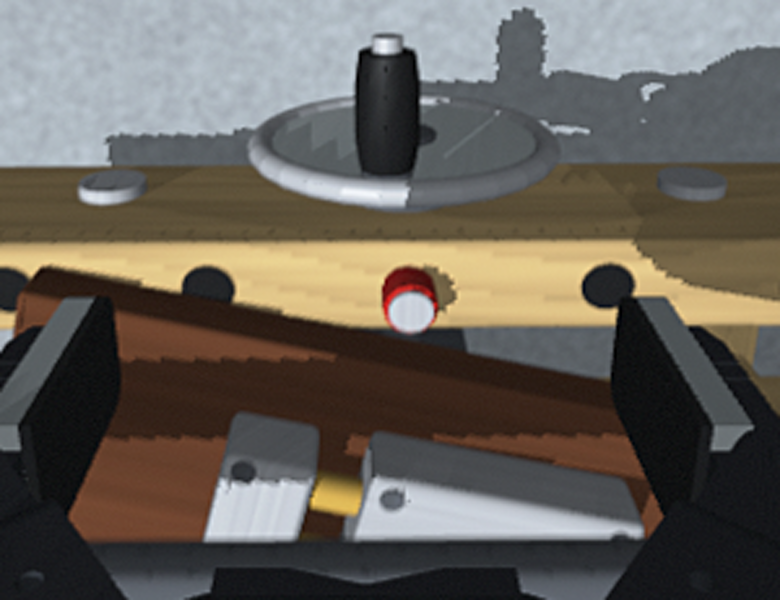

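```bash
python3 - <<'E'
from h import *
c1,_=load("w1.png");c2,_=load("w2.png")
z1=lambda u,v:(160+u/2.6,60+v/2.4)
z2=lambda u,v:(180+u/2.6,140+v/2.5)
# bench frame
L=onz(c1,*z1(441,464),.168);R=onz(c1,*z1(198,467),.168);F1=onz(c1,*z1(376,224),.168);F2=onz(c2,*z2(411,312),.168)
y=(L-R)[:2];y/=np.linalg.norm(y);x=np.array([y[1],-y[0]]);O=(L[:2]+R[:2])/2-.06*x+.035*y
print("O",O,"yaw",np.degrees(np.arctan2(x[1],x[0])))
B=lambda p:np.array([(p[:2]-O)@x*1000,(p[:2]-O)@y*1000,p[2]*1000])
print("L,R",B(L),B(R),"F",B(F1),B(F2))
print("lock NL screw",B(cross([ray(c1,*z1(508,364)),ray(c2,*z2(622,538))])))
print("handle tip",B(cross([ray(c1,*z1(359,56)),ray(c2,*z2(387,44))])))
print("handle base",B(cross([ray(c1,*z1(361,135)),ray(c2,*z2(387,165))])))
for z in(.18,.19,.2,.214):
    print(z,"lock FR/FL",B(onz(c1,*z1(338,418),z)),B(onz(c1,*z1(482,447),z)),"NR",B(onz(c2,*z2(392,498),z)),"NRcorner",B(onz(c2,*z2(372,435),z)),"keepNR",B(onz(c2,*z2(238,413),z)))
print("board corners FL,FR",B(onz(c1,*z1(628,478),.172)),B(onz(c1,*z1(100,372),.172)),"NR",B(onz(c1,*z1(135,205),.172)),B(onz(c2,*z2(42,268),.172)))
print("jaw front top edge w1", B(onz(c1,*z1(380,188),.15)),"w2",B(onz(c2,*z2(400,240),.15)))
E
```

```text
O [ 0.6438 -0.0655] yaw 11.810009464941494
L,R [ 60.      33.5781 168.    ] [  60.     -103.5781  168.    ] F [-89.1556   1.2011 168.    ] [-87.7764  -0.0422 168.    ]
lock NL screw [-16.8769  67.2303 197.1494]
handle tip [-176.9571   -6.4631  143.2741]
handle base [-135.3025   -6.6429  149.273 ]
0.18 lock FR/FL [ 22.5535 -21.9332 180.    ] [ 42.518   55.6459 180.    ] NR [-19.5634  -6.8357 180.    ] NRcorner [-46.5802 -13.4926 180.    ] keepNR [-56.2767 -57.6833 180.    ]
0.19 lock FR/FL [ 17.8075 -20.8956 190.    ] [ 37.3031  54.8613 190.    ] NR [-28.505   -7.1828 190.    ] NRcorner [-54.4114 -13.5661 190.    ] keepNR [-63.7094 -55.9404 190.    ]
0.2 lock FR/FL [ 13.0614 -19.858  200.    ] [ 32.0881  54.0768 200.    ] NR [-37.4466  -7.5299 200.    ] NRcorner [-62.2425 -13.6396 200.    ] keepNR [-71.142  -54.1976 200.    ]
0.214 lock FR/FL [  6.417  -18.4054 214.    ] [ 24.7872  52.9784 214.    ] NR [-49.9649  -8.0158 214.    ] NRcorner [-73.2062 -13.7424 214.    ] keepNR [-81.5477 -51.7576 214.    ]
board corners FL,FR [ 68.9645 138.6262 172.    ] [  -4.9282 -149.151   172.    ] NR [-102.1643 -118.9817  172.    ] [-108.3586 -118.5475  172.    ]
jaw front top edge w1 [-106.0824    3.022   150.    ] w2 [-106.571    -2.9403  150.    ]
```

```bash
python3 - <<'E'
from h import *
c,im=load("w2.png")
cv2.imwrite("pics/w2g.png",cv2.resize(im[230:400,0:330],None,fx=2.4,fy=2.4,interpolation=cv2.INTER_CUBIC))
s=state();print(s["joint_pos"],s["tool_pos"])
shot("side","s2.png")
E
python3 - <<'E'
import cv2
im=cv2.imread("pics/s2.png")[0:290,60:460]
cv2.imwrite("pics/s2z.png",cv2.resize(im,None,fx=2,fy=2,interpolation=cv2.INTER_CUBIC))
E
```

```text
[-0.3681 -0.2505  1.8081  0.0001  1.5867 -2.1335] [ 0.4976 -0.1123  0.3029]
```

View pics/w2g.png

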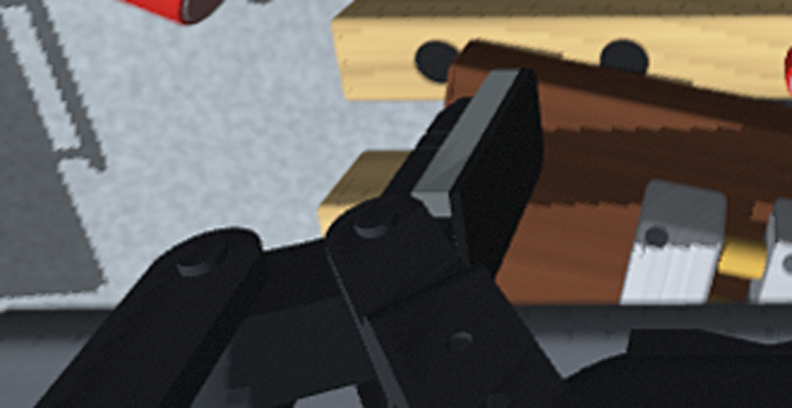

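View pics/s2z.png

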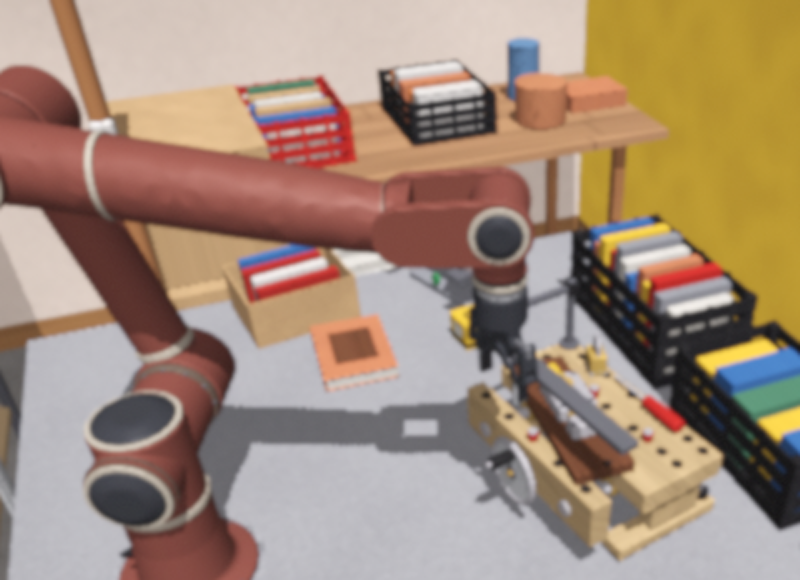

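```bash
python3 - <<'E'
from h import *
from scipy.spatial.transform import Rotation as Ro
c,im=load("w2.png")
s=state();q=s["tool_rot"];R=Ro.from_quat([q[1],q[2],q[3],q[0]]).as_matrix();p=s["tool_pos"]
f=lambda u,v:(u/2.4,230+v/2.4)
for nm,(u,v) in dict(tip_in=(530,70),tip_out=(488,70),padtop_in=(455,190),padtop_out=(415,195),mid_knuckle_out=(328,225),midk_c=(370,230),outer_k_top=(215,230),outer_k_c=(195,265),outer_k_out=(150,270),link_out=(45,405)).items():
    o,d=ray(c,*f(u,v));o2=R.T@(o-p);d2=R.T@d
    out=[]
    for X in(0.0,.011):
        out.append((o2+d2*(X-o2[0])/d2[0])[1:]*1000)
    print(nm,*out)
print("cam",o2)
E
```

```text
tip_in [-49.3789  34.581 ] [-42.9675  14.9261]
tip_out [-58.3174  34.6252] [-50.7537  14.9646]
padtop_in [-50.8171  -5.3361] [-44.2203 -19.8454]
padtop_out [-56.9167  -6.5868] [-49.5336 -20.9349]
mid_knuckle_out [-67.4817 -13.7613] [-58.7367 -27.1845]
midk_c [-60.4212 -14.9319] [-52.5863 -28.2042]
outer_k_top [-84.3271 -14.8031] [-73.4105 -28.092 ]
outer_k_c [-82.4397 -22.2261] [-71.7665 -34.5581]
outer_k_out [-88.2676 -23.1851] [-76.8431 -35.3935]
link_out [-84.9339 -45.0059] [-73.9391 -54.4014]
cam [ 0.0853  0.0004 -0.1179]
```

```bash
cat >> h.py <<'E'
O=np.array([.6438,-.0655]);yaw=np.radians(11.5);bx=np.array([np.cos(yaw),np.sin(yaw)]);by=np.array([-bx[1],bx[0]])
def B(p): p=np.asarray(p);return np.array([(p[:2]-O)@bx*1000,(p[:2]-O)@by*1000,p[2]*1000])
def W(x,y): return O+bx*x/1000+by*y/1000
z1=lambda u,v:(160+u/2.6,60+v/2.4)
z2=lambda u,v:(180+u/2.6,140+v/2.5)
E
python3 - <<'E'
from h import *
c1,_=load("w1.png");c2,_=load("w2.png")
for nm,(u,v) in dict(back_r=(50,356),back_l=(690,353),front_r=(50,289),front_l=(690,284),).items():
    print("lamp",nm,B(onz(c1,*z1(u,v),.276)),B(onz(c1,*z1(u,v),.262)))
print("lamp redmark",B(onz(c1,*z1(751,322),.276)))
print("lamp arm w1 ",B(onz(c1,468,205,.276)),B(onz(c1,484,205,.276)),B(onz(c1,462,280,.276)))
print("padlock near corners z.2",[B(onz(c1,*z1(u,v),.2)) for u,v in((505,520),(530,497),(597,540))], "shackle .222",B(onz(c1,*z1(560,590),.222)))
print("screwdriver near edge",B(onz(c1,*z1(175,520),.172)),B(onz(c1,*z1(465,535),.155)))
print("knob",B(onz(c1,*z1(454,398),.214)))
# dogs fit with mean yaw
for n,(u,v) in dict(L=(441,464),R=(198,467),F=(376,224)).items(): print(n,B(onz(c1,*z1(u,v),.168)))
print(state()["time"], W(12,95),W(20,95))
E
```

```text
lamp back_r [ -53.9822 -127.5677  276.    ] [ -48.6464 -133.8882  262.    ]
lamp back_l [-52.9822 131.6743 276.    ] [-47.6039 136.3599 262.    ]
lamp front_r [ -84.5493 -123.2089  276.    ] [ -80.5112 -129.3443  262.    ]
lamp front_l [-84.4702 128.7955 276.    ] [-80.4288 133.3589 262.    ]
lamp redmark [-67.1291 154.7691 276.    ]
lamp arm w1  [-54.91   176.2888 276.    ] [-54.7538 193.1257 276.    ] [ 36.2059 181.4827 276.    ]
padlock near corners z.2 [array([ 79.1118,  67.3481, 200.    ]), array([ 64.0226,  80.2546, 200.    ]), array([ 93.0957, 117.4732, 200.    ])] shackle .222 [111.0909  94.7607 222.    ]
screwdriver near edge [  95.1231 -118.5075  172.    ] [118.7928  48.729  155.    ]
knob [ -4.6555  38.9707 214.    ]
L [ 59.7858  33.9395 168.    ]
R [  60.5279 -103.2148  168.    ]
F [-89.1924   0.7559 168.    ]
2.8 [0.6366 0.03  ] [0.6445 0.0316]
```

Request:
servo_tool:
  deltas:
    - [[60,0,0,50,-1.7],[40,10,10,90,-3.4],[40,45,45,105,-5.1],[40,80,80,105,-6.8],[40,115,118,105,-8.5]]

```text
time: 3.42
tool_pos: [0.6155, 0.006, 0.4142]
tool_rot: [0.004, 0.344, 0.939, 0.001]
contact_force: [0.4, -0.9, -0.5]
gripper_width: 0.469
```

Request:
servo_tool:
  deltas:
    - [[40,20,20,0,-1.7],[40,20,20,0,-3.4],[40,20,20,0,-5.1],[40,20,20,0,-6.5],[40,20,20,0,-6.5]]

```text
time: 4.05
tool_pos: [0.6343, 0.025, 0.4128]
tool_rot: [0.002, 0.635, 0.773, 0.002]
contact_force: [-1.0, -0.0, 0.9]
gripper_width: 0.468
```

```bash
python3 - <<'E'
from h import *
from scipy.spatial.transform import Rotation as Ro
s=state();print(s["tool_pos"],B(s["tool_pos"]),2*np.degrees(np.arctan2(s["tool_rot"][2],s["tool_rot"][1])),s["gripper_width"])
shot("wrist","w3.png")
E
```

```text
[0.6343 0.025  0.4128] [  8.717   90.5771 412.8355] 101.22902037320364 0.46849788837555156
```

View pics/w3.png

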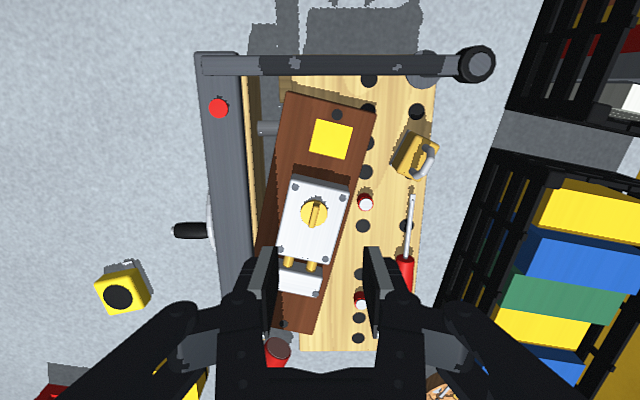

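```bash
python3 - <<'E'
from h import *
c,im=load("w3.png")
cv2.imwrite("pics/w3z.png",cv2.resize(im[70:350,190:450],None,fx=2.9,fy=2.1,interpolation=cv2.INTER_CUBIC))
E
```

```text
(no output)
```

View pics/w3z.png

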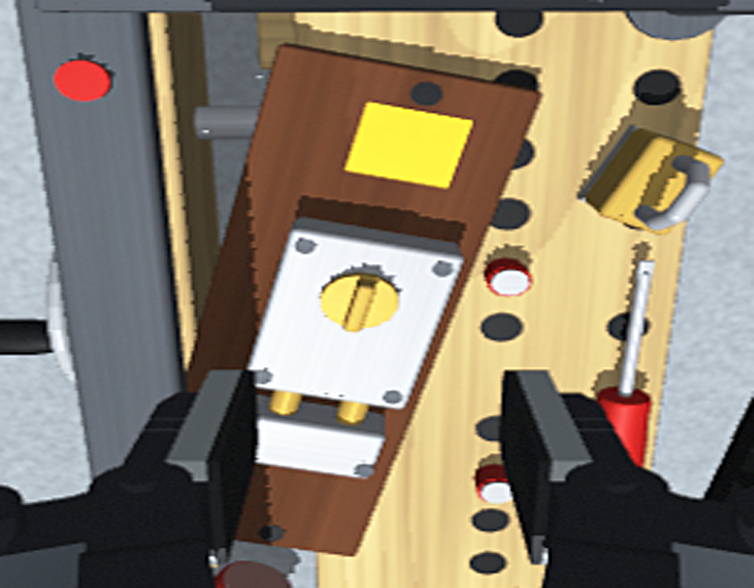

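```bash
python3 - <<'E'
from h import *
c,im=load("w3.png");c1,_=load("w1.png")
f=lambda u,v:(190+u/2.9,70+v/2.1)
P=lambda u,v,z:B(onz(c,*f(u,v),z))
print("screw NL tri",B(cross([ray(c,*f(306,246)),ray(c1,*z1(508,364))])),"FL",B(cross([ray(c,*f(443,268)),ray(c1,*z1(482,447))])),"FR",B(cross([ray(c,*f(392,397)),ray(c1,*z1(338,418))])))
print("lock top NL,FL,FR,NR",P(297,230,.198),P(462,258,.198),P(405,408,.198),P(248,368,.198))
print("board top FL, NL",P(541,94,.172),P(280,45,.172),"FR",P(355,555,.172))
print("dog L,R",P(512,281,.168),P(495,489,.168))
print("lamp back edge",P(115,20,.276),P(190,330,.276))
print("padlock near",P(590,200,.15))
from scipy.spatial.transform import Rotation as Ro
s=state();q=s["tool_rot"];R=Ro.from_quat([q[1],q[2],q[3],q[0]]).as_matrix();p=s["tool_pos"]
for nm,(u,v) in dict(tipin=(258,372),tipout=(215,370),rtipin=(503,370),knuck=(125,445)).items():
    o,d=ray(c,*f(u,v));o2=R.T@(o-p);d2=R.T@d;print(nm,(o2+d2*(.011-o2[0])/d2[0])[1:]*1000)
E
```

```text
screw NL tri [-17.6061  66.18   199.4638] FL [ 32.5002  54.0272 199.3344] FR [ 13.8573 -20.0994 199.1844]
lock top NL,FL,FR,NR [-20.3609  73.6772 198.    ] [ 39.8244  58.5233 198.    ] [ 19.3036 -27.9626 198.    ] [-41.7062  -3.1305 198.    ]
board top FL, NL [ 69.2522 137.3163 172.    ] [-25.6431 161.4854 172.    ] FR [  -2.3102 -149.8566  172.    ]
dog L,R [ 63.3103  34.7018 168.    ] [  61.245  -103.4118  168.    ]
lamp back edge [-57.7532 173.2251 276.    ] [-46.6049  54.6313 276.    ]
padlock near [ 95.9923  76.5606 150.    ]
tipin [-19.5482  10.7144]
tipout [-26.3567  11.6369]
rtipin [18.5425 11.5747]
knuck [-33.4543 -16.6881]
```

Request:
servo_tool:
  deltas:
    - [[40,0,0,-45,0],[40,0,0,-90,0],[40,0,0,-135,0],[40,0,0,-165,0],[40,0,0,-165,0]]

```text
time: 4.72
tool_pos: [0.6324, 0.0248, 0.2415]
tool_rot: [-0.002, 0.635, 0.773, -0.001]
contact_force: [0.2, -0.2, 0.9]
gripper_width: 0.467
```

```bash
python3 - <<'E'
from h import *
s=state();print(s["tool_pos"],B(s["tool_pos"]),s["contact_force"])
shot("wrist","w4.png");shot("side","s4.png")
im=cv2.imread("pics/s4.png")[100:290,220:440]
cv2.imwrite("pics/s4z.png",cv2.resize(im,None,fx=3,fy=3,interpolation=cv2.INTER_CUBIC))
E
```

```text
[0.6324 0.0248 0.2415] [  6.8603  90.75   241.5413] [ 0.1512 -0.2286  0.9206]
```

View pics/w4.png

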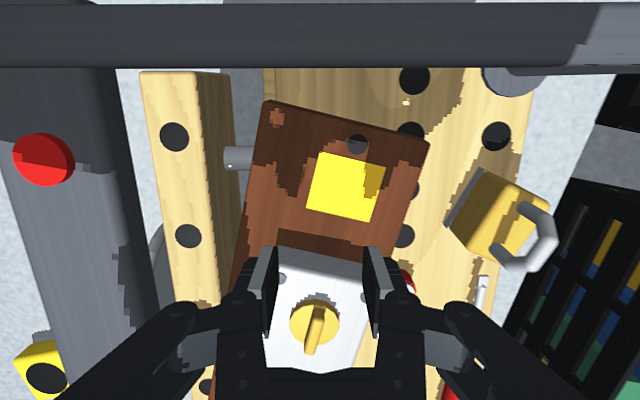

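View pics/s4z.png

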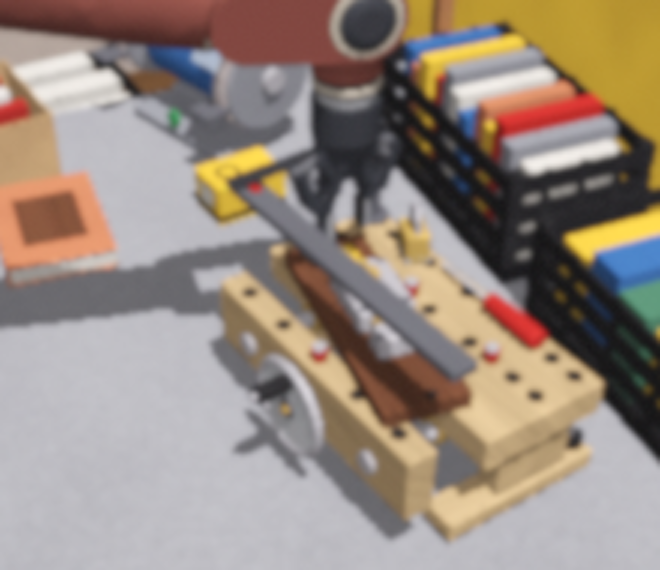

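Request:
servo_tool:
  deltas:
    - [[40,1,0,-15,0],[40,1,0,-30,0],[40,1,0,-40,0],[40,1,0,-45,0],[40,1,0,-45,0]]

```text
time: 5.45
tool_pos: [0.6374, 0.0256, 0.2009]
tool_rot: [0.003, 0.635, 0.772, 0.003]
contact_force: [8.6, 3.9, 2.7]
gripper_width: 0.469
```

```bash
python3 - <<'E'
from h import *
s=state();print(s["tool_pos"],B(s["tool_pos"]),s["contact_force"])
shot("wrist","w5.png")
E
```

```text
[0.6374 0.0256 0.2009] [ 11.8937  90.5299 200.9369] [8.648  3.9033 2.6722]
```

View pics/w5.png

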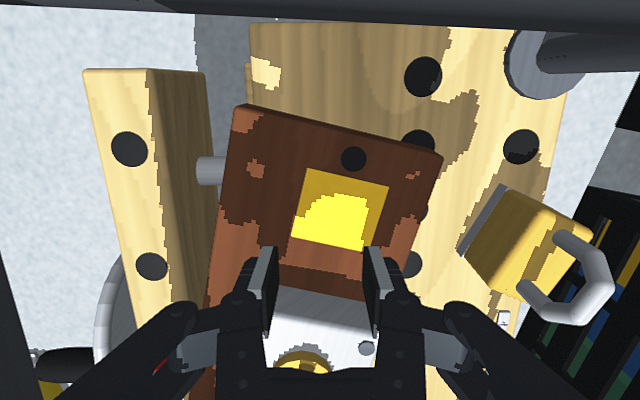

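```bash
python3 - <<'E'
from h import *
shot("top","t5.png");shot("side","s5.png")
im=cv2.imread("pics/t5.png")[120:290,230:460];cv2.imwrite("pics/t5z.png",cv2.resize(im,None,fx=3.4,fy=3.4,interpolation=cv2.INTER_CUBIC))
im=cv2.imread("pics/s5.png")[130:250,260:400];cv2.imwrite("pics/s5z.png",cv2.resize(im,None,fx=5,fy=5,interpolation=cv2.INTER_CUBIC))
s=state();print(s["tool_pos"],B(s["tool_pos"]),s["contact_force"],s["ft_torque"])
E
```

```text
[0.6373 0.0256 0.2008] [ 11.8163  90.5449 200.7713] [9.6163 3.9025 3.976 ] [ 0.2939 -0.4773 -0.3043]
```

View pics/t5z.png

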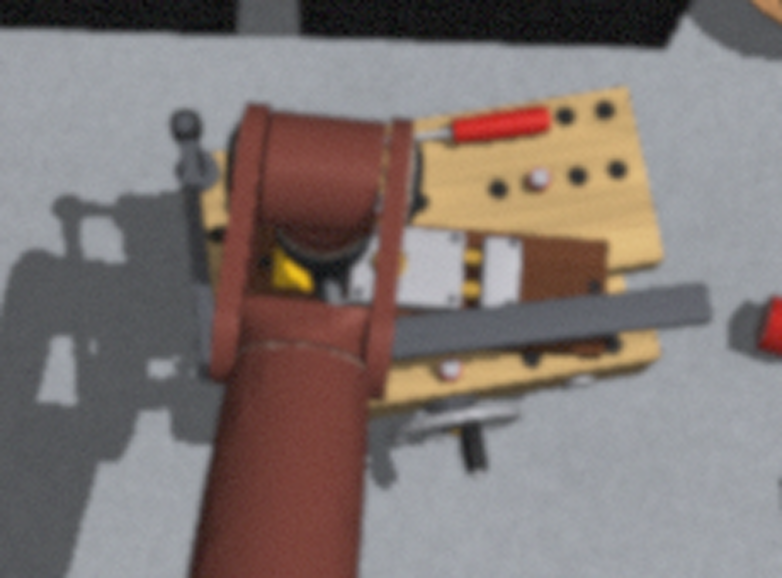

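View pics/s5z.png

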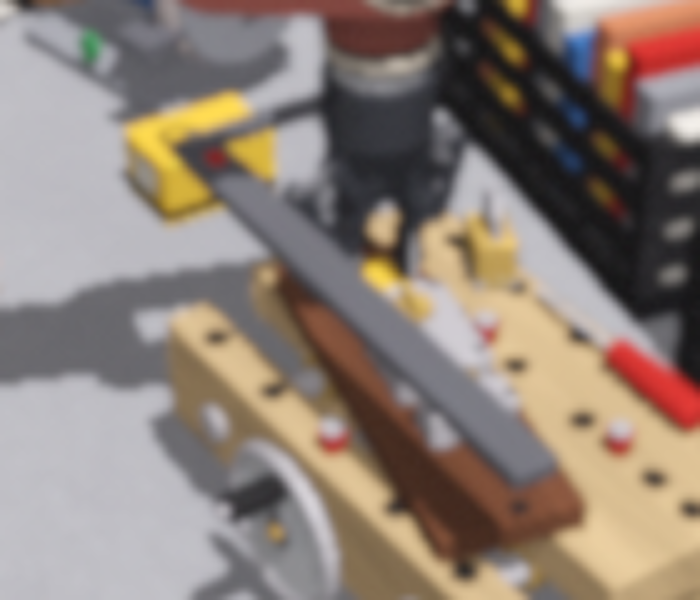

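Request:
servo_tool:
  deltas:
    - [[40,6,1,4,0],[40,9,2,4,0],[40,9,2,4,0]]

```text
time: 5.98
tool_pos: [0.6434, 0.0266, 0.202]
tool_rot: [-0.0, 0.635, 0.772, -0.0]
contact_force: [-0.5, -0.4, 0.6]
gripper_width: 0.467
```

```bash
python3 - <<'E'
from h import *
from scipy.spatial.transform import Rotation as Ro
s=state();print(s["tool_pos"],B(s["tool_pos"]),s["contact_force"],s["ft_torque"])
c,im=shot("wrist","w6.png")
cv2.imwrite("pics/w6z.png",cv2.resize(im[200:400,0:320],None,fx=2.5,fy=2.5,interpolation=cv2.INTER_CUBIC))
E
```

```text
[0.6434 0.0266 0.202 ] [ 17.9374  90.331  201.9886] [-0.5005 -0.3954  0.5615] [ 0.0061 -0.0288 -0.005 ]
```

View pics/w6.png

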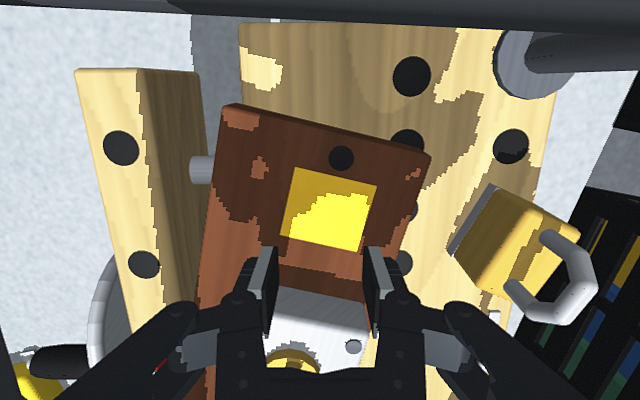

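View pics/w6z.png

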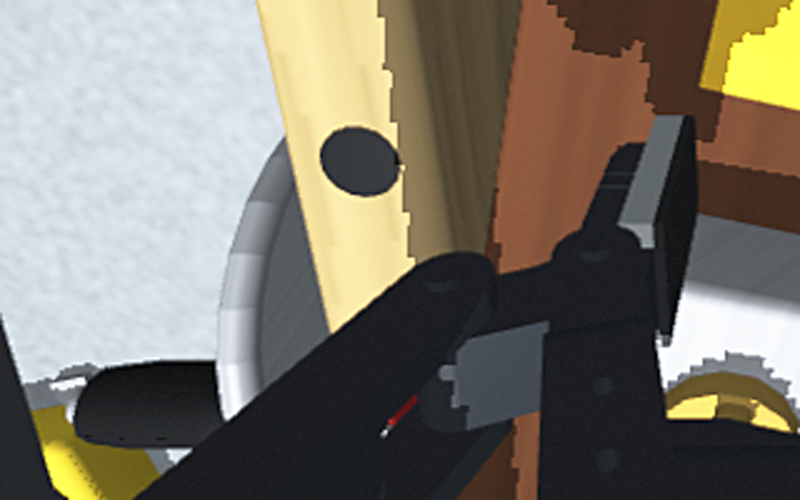

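```bash
python3 - <<'E'
from h import *
from scipy.spatial.transform import Rotation as Ro
s=state();q=s["tool_rot"];R=Ro.from_quat([q[1],q[2],q[3],q[0]]).as_matrix();p=s["tool_pos"]
c,im=load("w6.png")
for nm,(u,v) in dict(k_top=(430,262),k_in=(490,270),link1=(360,320),link2=(250,400),link3=(140,495),tip=(695,118)).items():
    o,d=ray(c,u/2.5,200+v/2.5);o2=R.T@(o-p);d2=R.T@d;print(nm,[(o2+d2*(X-o2[0])/d2[0])[1:]*1000 for X in(.007,.011,.014)])
# lamp arm in w6/w3 : bottom edge slope
c3,_=load("w3.png")
for nm,cc,pts in(("w3",c3,[(205,55),(450,56),(205,73),(450,73)]),("w6",c,[(60,5),(180,15),(400,25),(600,35)])):
    for u,v in pts: print(nm,u,v,B(onz(cc,u,v,.276)),B(onz(cc,u,v,.262)))
E
```

```text
k_top [array([-53.2906, -24.2963]), array([-50.5107, -29.5989]), array([-48.4257, -33.5759])]
k_in [array([-44.2256, -26.0455]), array([-41.9296, -31.2548]), array([-40.2077, -35.1617])]
link1 [array([-57.3444, -35.973 ]), array([-54.348 , -40.6522]), array([-52.1007, -44.1616])]
link2 [array([-63.351 , -48.8972]), array([-60.0339, -52.8863]), array([-57.546 , -55.8781])]
link3 [array([-66.8591, -60.86  ]), array([-63.3547, -64.2103]), array([-60.7263, -66.723 ])]
tip [array([-21.0526,  18.7665]), array([-19.994 ,  11.1645]), array([-19.2001,   5.4629])]
w3 205 55 [-73.918  189.9598 276.    ] [-78.2754 190.8885 262.    ]
w3 450 56 [102.4976 188.6548 276.    ] [107.6281 189.5133 262.    ]
w3 205 73 [-75.3088 177.8019 276.    ] [-79.741  178.0768 262.    ]
w3 450 73 [103.8937 177.1033 276.    ] [109.0993 177.3405 262.    ]
w6 60 5 [-16.8124 181.8345 276.    ] [-26.4496 184.5506 262.    ]
w6 180 15 [ -1.21   180.5589 276.    ] [ -6.4435 182.915  262.    ]
w6 400 25 [ 28.0115 179.1759 276.    ] [ 31.0257 181.1416 262.    ]
w6 600 35 [ 55.0282 177.7871 276.    ] [ 65.6677 179.3608 262.    ]
```

Request:
servo_tool:
  deltas:
    - [[40,2,0,40,0],[40,2,0,90,0],[40,2,0,140,0],[40,0,-20,180,-1.7],[40,0,-50,190,-3.4]]

```text
time: 6.65
tool_pos: [0.6442, -0.0235, 0.3973]
tool_rot: [0.002, 0.764, 0.646, 0.002]
contact_force: [0.4, -0.3, 0.2]
gripper_width: 0.468
```

Request:
servo_tool:
  deltas:
    - [[40,10,-50,0,-1.7],[40,15,-95,0,-3.4],[40,20,-95,0,-5.1],[40,20,-95,0,-6.8],[40,20,-95,0,-8.5]]

```text
time: 7.28
tool_pos: [0.6634, -0.1187, 0.392]
tool_rot: [-0.0, 0.967, 0.253, -0.001]
contact_force: [0.1, 0.6, -1.0]
gripper_width: 0.47
```

Request:
servo_tool:
  deltas:
    - [[40,0,0,0,-1.6],[40,0,0,0,-3.1],[40,0,0,0,-3.1]]

```text
time: 7.65
tool_pos: [0.6634, -0.1184, 0.3922]
tool_rot: [-0.0, 0.995, 0.098, -0.0]
contact_force: [-0.4, -0.3, -0.7]
gripper_width: 0.47
```

```bash
python3 - <<'E'
from h import *
s=state();print(s["tool_pos"],B(s["tool_pos"]),2*np.degrees(np.arctan2(s["tool_rot"][2],s["tool_rot"][1])),s["joint_pos"])
c,im=shot("wrist","w7.png");c,im=shot("top","t7.png")
cv2.imwrite("pics/t7z.png",cv2.resize(im[120:290,230:460],None,fx=3.4,fy=3.4,interpolation=cv2.INTER_CUBIC))
E
```

```text
[ 0.6634 -0.1184  0.3922] [  8.6196 -55.7634 392.2308] 11.191575010739307 [-0.287   0.1239  1.3049 -0.      1.7137  1.0885]
```

View pics/w7.png

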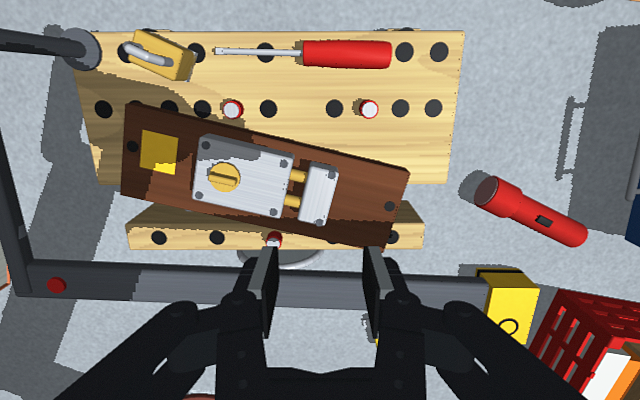

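```bash
python3 - <<'E'
from h import *
c,im=load("w7.png")
cv2.imwrite("pics/w7z.png",cv2.resize(im[80:260,100:440],None,fx=2.3,fy=2.3,interpolation=cv2.INTER_CUBIC))
cv2.imwrite("pics/w7y.png",cv2.resize(im[130:240,180:350],None,fx=4.6,fy=4.6,interpolation=cv2.INTER_CUBIC))
E
```

```text
(no output)
```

View pics/w7z.png

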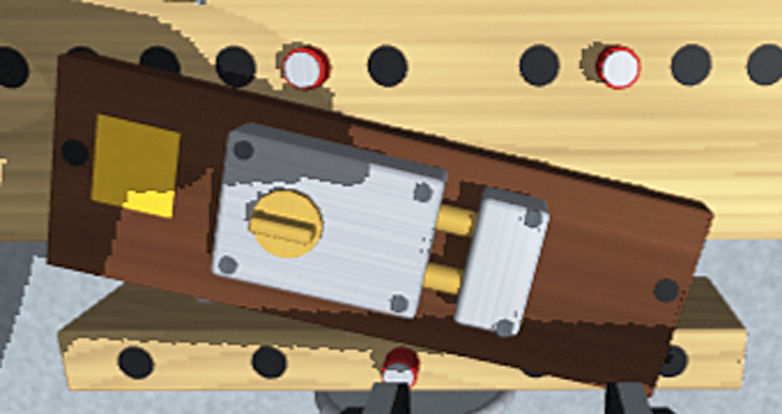

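View pics/w7y.png

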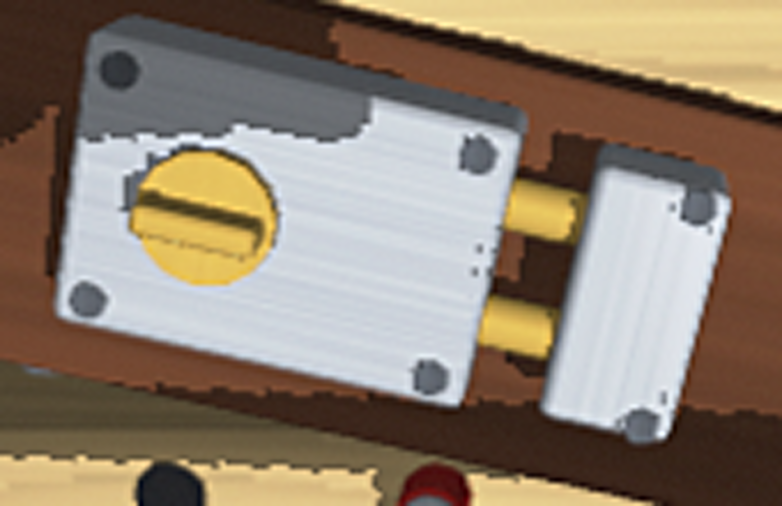

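View pics/t7z.png

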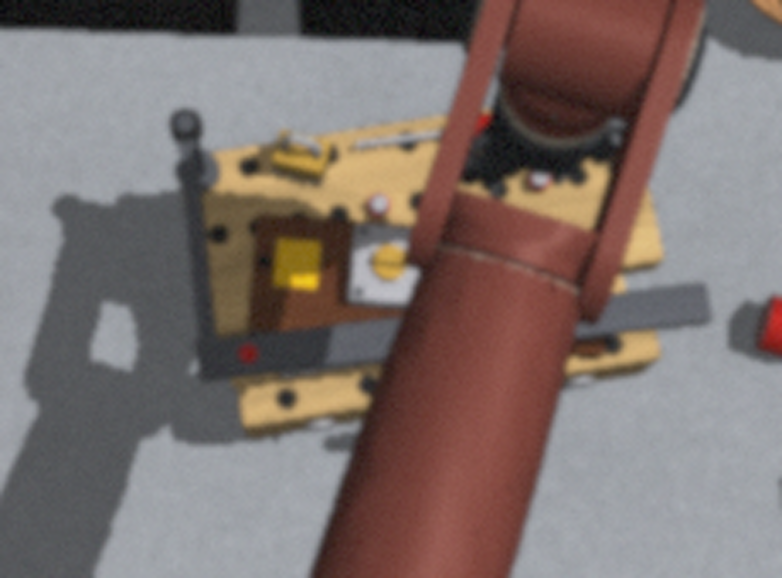

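```bash
python3 - <<'E'
from h import *
c,im=load("w7.png")
f=lambda u,v:(180+u/4.6,130+v/4.6)
g=lambda u,v:(100+u/2.3,80+v/2.3)
Q=lambda u,v,z:B(onz(c,*f(u,v),z))
G=lambda u,v,z:B(onz(c,*g(u,v),z))
print("keeper RL,RR,NR,NL",Q(600,168,.199),Q(730,200,.199),Q(668,440,.199),Q(545,412,.199))
print("lock RR,NR,NL,RL",Q(522,130,.199),Q(465,405,.199),Q(57,315,.199),Q(95,35,.199))
print("dogs L R F",G(303,68,.168),G(619,67,.168),G(400,377,.168))
print("board RL,RR,",G(62,55,.172),G(712,208,.172))
print("lamp bar back edge", [B(onz(c,u,v,.276)) for u,v in((135,265),(480,281))])
print("lamp arm right edge",[B(onz(c,u,v,.276)) for u,v in((2,120),(25,255))])
E
```

```text
keeper RL,RR,NR,NL [ 10.5758 -46.8155 199.    ] [  3.4584 -74.3684 199.    ] [-52.1765 -61.1903 199.    ] [-45.2491 -33.7744 199.    ]
lock RR,NR,NL,RL [ 18.8313 -30.584  199.    ] [-43.4831 -16.0127 199.    ] [-21.8462  72.1166 199.    ] [ 39.1194  56.5541 199.    ]
dogs L R F [ 62.3035  32.8626 168.    ] [  62.0893 -105.93    168.    ] [-88.8317  -2.3658 168.    ]
board RL,RR, [ 68.566 135.5   172.   ] [  -0.9114 -150.8193  172.    ]
lamp bar back edge [array([-51.9516,  94.844 , 276.    ]), array([ -68.2259, -188.3894,  276.    ])]
lamp arm right edge [array([ 64.4779, 167.3746, 276.    ]), array([-42.4115, 181.9119, 276.    ])]
```

Request:
servo_tool:
  deltas:
    - [[40,-12,-5,-30,-1.2],[36,-12,-5,-70,-2.35],[34,-12,-5,-110,-2.35],[34,-12,-5,-145,-2.35],[34,-12,-5,-145,-2.35]]

```text
time: 8.38
tool_pos: [0.6496, -0.1228, 0.2434]
tool_rot: [-0.001, 1.0, -0.026, -0.004]
contact_force: [0.1, 1.0, 0.2]
gripper_width: 0.399
```

```bash
sed -i 's/^O=np.array(\[.6438,-.0655\]).*/yaw=np.radians(11.5);bx=np.array([np.cos(yaw),np.sin(yaw)]);by=np.array([-bx[1],bx[0]]);O=np.array([.6438,-.0655])+.0011*bx-.0005*by/' h.py; cat >> h.py <<'E'
def st():
    s=state();r=s["tool_rot"];print("t",s["time"],"B",B(s["tool_pos"]),"yaw",2*np.degrees(np.arctan2(r[2],r[1])),"F",s["contact_force"],"Fb",s["contact_force"][:2]@bx,s["contact_force"][:2]@by,"w",s["gripper_width"]*85.4)
E
python3 - <<'E'
from h import *
st();c,im=shot("wrist","w8.png")
cv2.imwrite("pics/w8z.png",cv2.resize(im[100:400,160:480],None,fx=2.4,fy=2,interpolation=cv2.INTER_CUBIC))
E
```

```text
t 8.375 B [ -6.8823 -56.841  243.3704] yaw -2.9317126321220544 F [0.0732 1.023  0.1569] Fb 0.2757032828150988 0.9878520527044907 w 34.086054555052094
```

View pics/w8.png

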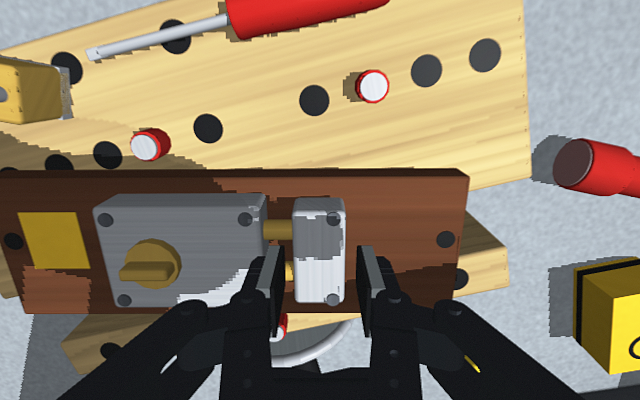

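Request:
servo_tool:
  deltas:
    - [[34,1,0,-10,0],[34,1,0,-20,0],[34,1,0,-26,0],[34,1,0,-28,0],[34,1,0,-28,0]]

```text
time: 9.05
tool_pos: [0.6526, -0.1234, 0.2197]
tool_rot: [0.0, 1.0, -0.026, -0.0]
contact_force: [0.0, -0.1, -0.2]
gripper_width: 0.399
```

```bash
python3 - <<'E'
from h import *
st();c,im=shot("wrist","w9.png")
cv2.imwrite("pics/w9z.png",cv2.resize(im[120:400,200:440],None,fx=3,fy=2.1,interpolation=cv2.INTER_CUBIC))
E
```

```text
t 9.05 B [ -4.0678 -57.9844 219.6823] yaw -3.0073364861585055 F [ 0.0497 -0.0851 -0.1797] Fb 0.031778825905728496 -0.0932794029031888 w 34.10933705418635
```

View pics/w9z.png

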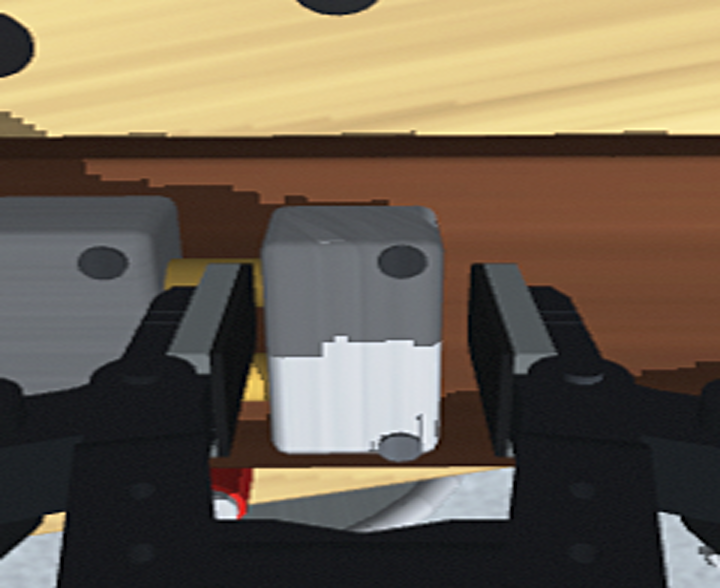

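Request:
servo_tool:
  deltas:
    - [[34,0,0,-3,0],[34,0,0,-6,0],[34,0,0,-6,0]]

```text
time: 9.48
tool_pos: [0.6524, -0.1233, 0.2132]
tool_rot: [-0.0, 1.0, -0.026, -0.0]
contact_force: [-0.2, 0.7, -0.6]
gripper_width: 0.397
```

Request:
servo_tool:
  deltas:
    - [[34,0,0,-3,0],[34,0,0,-3,0]]

```text
time: 9.72
tool_pos: [0.6524, -0.1234, 0.2103]
tool_rot: [-0.0, 1.0, -0.026, -0.0]
contact_force: [0.2, 0.0, -0.7]
gripper_width: 0.398
```

Request:
servo_tool:
  deltas:
    - [[34,0,0,-3,0],[34,0,0,-3,0]]

```text
time: 9.98
tool_pos: [0.6524, -0.1233, 0.2073]
tool_rot: [-0.0, 1.0, -0.026, -0.0]
contact_force: [-0.9, 0.5, -0.4]
gripper_width: 0.398
```

Request:
servo_tool:
  deltas:
    - [[34,0,0,-3,0],[34,0,0,-3,0]]

```text
time: 10.22
tool_pos: [0.6524, -0.1233, 0.2043]
tool_rot: [-0.0, 1.0, -0.026, -0.0]
contact_force: [-0.1, -0.2, 0.8]
gripper_width: 0.397
```

Request:
servo_tool:
  deltas:
    - [[34,0,0,-2,0],[34,0,0,-2,0]]

```text
time: 10.48
tool_pos: [0.6525, -0.1234, 0.2025]
tool_rot: [-0.0, 1.0, -0.026, -0.0]
contact_force: [0.8, -0.6, -1.0]
gripper_width: 0.396
```

```bash
python3 - <<'E'
from h import *
st();c,im=shot("wrist","w10.png")
cv2.imwrite("pics/w10z.png",cv2.resize(im[120:400,200:440],None,fx=3,fy=2.1,interpolation=cv2.INTER_CUBIC))
E
```

```text
t 10.475 B [ -4.1458 -57.92   202.4706] yaw -3.009154931399863 F [ 0.8228 -0.633  -0.975 ] Fb 0.6801131638573215 -0.7842952597963009 w 33.85675932101095
```

View pics/w10z.png

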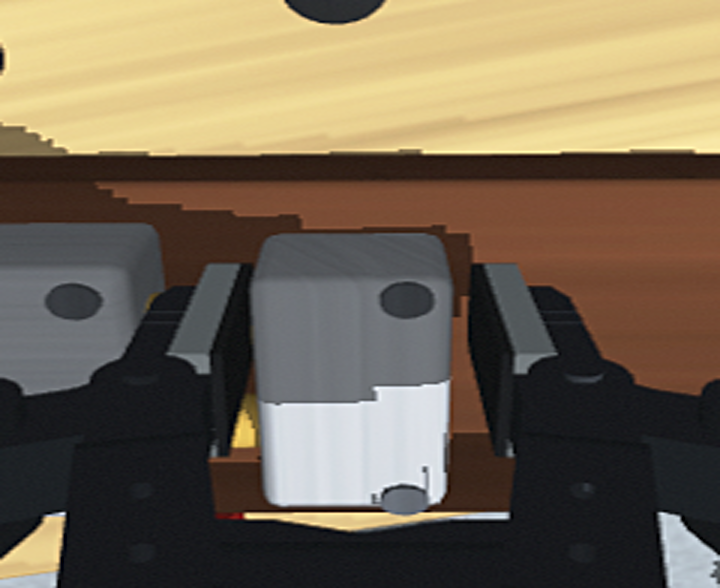

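Request:
servo_tool:
  deltas:
    - [[34,0,1,0,0],[24,0,1,0,0],[20,0,1,0,0],[20,0,1,0,0]]

```text
time: 11.02
tool_pos: [0.6527, -0.122, 0.2032]
tool_rot: [-0.0, 1.0, -0.026, 0.0]
contact_force: [-1.7, 2.4, 3.0]
gripper_width: 0.333
```

```bash
python3 - <<'E'
from h import *
st();c,im=shot("wrist","w11.png")
E
```

```text
t 11.025 B [ -3.6711 -56.63   203.1659] yaw -2.9919469223834034 F [-1.6947  2.3564  2.9523] Fb -1.190918426432718 2.6469938553997308 w 28.403181352124495
```

View pics/w11.png

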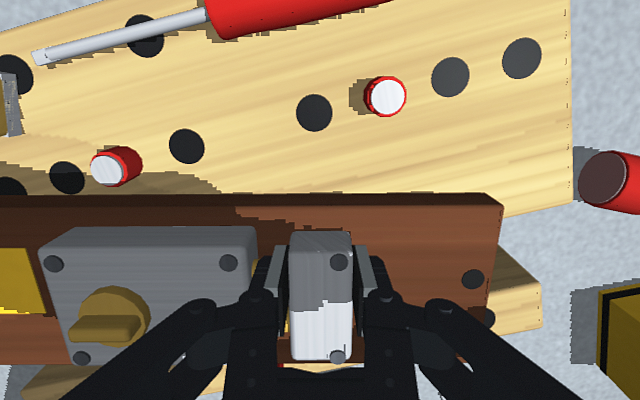

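Request:
servo_tool:
  deltas:
    - [[20,2,0,0,0],[20,4,1,0,0],[20,6,1,0,0],[20,8,1.5,0,0],[20,8,1.5,0,0]]

```text
time: 11.7
tool_pos: [0.6596, -0.1219, 0.2032]
tool_rot: [0.001, 1.0, -0.026, -0.001]
contact_force: [-5.7, -0.9, 5.6]
gripper_width: 0.331
```

```bash
python3 - <<'E'
from h import *
st();c,im=shot("wrist","w12.png")
E
```

```text
t 11.7 B [  3.1397 -57.8764 203.1504] yaw -2.9915561846192738 F [-5.6781 -0.884   5.6323] Fb -5.740331804590163 0.2657322024989108 w 28.266056478297518
```

View pics/w12.png

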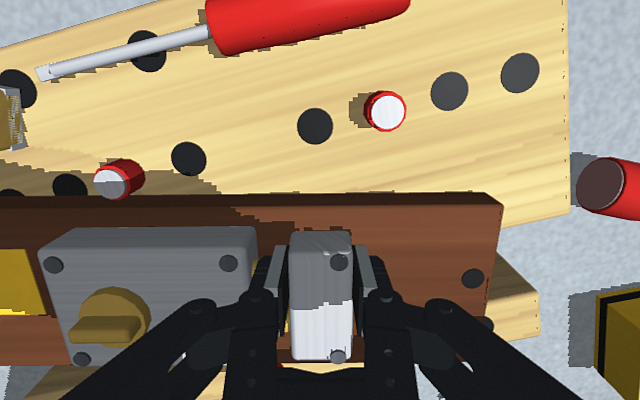

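Request:
servo_tool:
  deltas:
    - [[20,2,0.5,0.5,0],[20,5,-0.5,0.5,0.28],[20,8,-1.5,0.5,0.57],[20,11,-2.5,0.5,0.85],[20,14,-3,0.5,1.14]]

```text
time: 12.38
tool_pos: [0.6733, -0.1242, 0.2032]
tool_rot: [-0.0, 0.999, 0.034, -0.002]
contact_force: [-6.0, 1.3, 4.5]
gripper_width: 0.334
```

```bash
python3 - <<'E'
from h import *
st();c,im=shot("wrist","w13.png")
E
```

```text
t 12.375 B [ 16.0761 -62.8683 203.1759] yaw 3.866796741607221 F [-6.0465  1.3233  4.5061] Fb -5.661277504711728 2.502184870684606 w 28.52916244573886
```

View pics/w13.png

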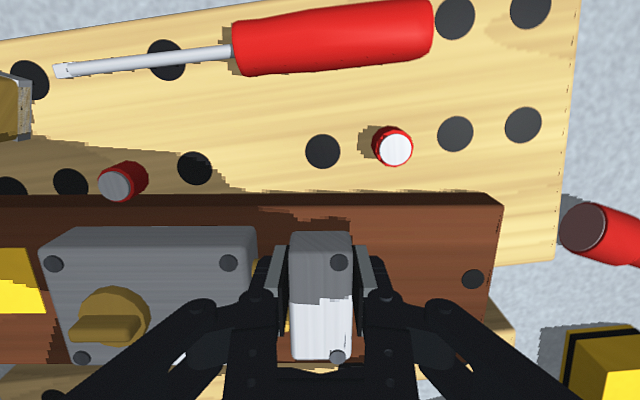

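Request:
servo_tool:
  deltas:
    - [[20,3,-0.5,0,0.3],[20,6,-1,0,0.6],[20,9,-2,0,0.9],[20,12,-2.5,0,1.25],[20,12.5,-2.5,0,1.27]]

```text
time: 13.05
tool_pos: [0.6865, -0.1264, 0.2032]
tool_rot: [-0.0, 0.995, 0.1, -0.001]
contact_force: [-5.7, 2.4, 4.5]
gripper_width: 0.334
```

```bash
python3 - <<'E'
from h import *
st();c,im=shot("wrist","w14.png")
cv2.imwrite("pics/w14z.png",cv2.resize(im[130:260,60:540],None,fx=1.65,fy=3,interpolation=cv2.INTER_CUBIC))
E
```

```text
t 13.05 B [ 28.5969 -67.6746 203.1832] yaw 11.421843838140008 F [-5.7492  2.3969  4.544 ] Fb -5.155955336240061 3.4950136595242665 w 28.557699350677797
```

View pics/w14.png

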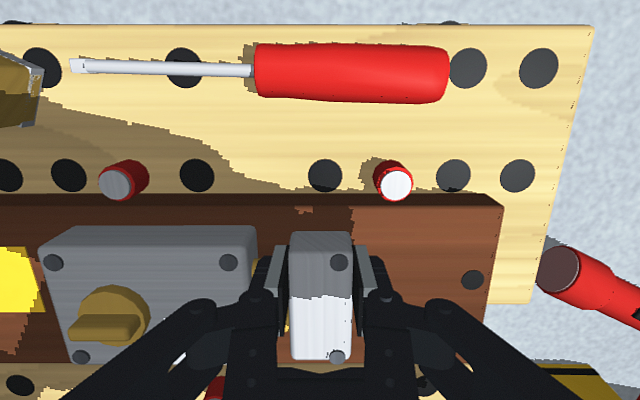

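Request:
servo_tool:
  deltas:
    - [[20,1,0,0,0],[20,1.5,0.3,0,0],[20,1.5,0.3,0,0]]

```text
time: 13.48
tool_pos: [0.6867, -0.1263, 0.2032]
tool_rot: [-0.0, 0.995, 0.099, -0.003]
contact_force: [-10.2, 3.0, 5.8]
gripper_width: 0.329
```

Request:
servo_tool:
  deltas:
    - [[20,1,0,0,0],[20,1.5,0.3,0,0],[20,1.5,0.3,0,0]]

```text
time: 13.85
tool_pos: [0.687, -0.1263, 0.2034]
tool_rot: [-0.0, 0.995, 0.099, -0.005]
contact_force: [-15.1, 1.0, 9.1]
gripper_width: 0.332
```

```bash
python3 - <<'E'
from h import *
st()
E
```

```text
t 13.85 B [ 29.1127 -67.6679 203.3511] yaw 11.397063052511681 F [-15.1097   0.9598   9.1074] Fb -14.615034475889324 3.952935566205995 w 28.318846656308175
```

Request:
servo_tool:
  deltas:
    - [[28,0,0,0,0],[34,0,0,0,0],[34,0,0,0,0],[34,-1,0,15,0],[34,-1,0,40,0]]

```text
time: 14.48
tool_pos: [0.6888, -0.1258, 0.2432]
tool_rot: [-0.0, 0.995, 0.1, -0.001]
contact_force: [-0.5, 1.3, 0.7]
gripper_width: 0.397
```

Request:
servo_tool:
  deltas:
    - [[34,0,0,50,0],[34,0,0,100,0],[34,0,0,150,0],[34,0,0,150,0]]

```text
time: 14.98
tool_pos: [0.6906, -0.1262, 0.4022]
tool_rot: [0.003, 0.995, 0.1, 0.006]
contact_force: [0.4, 0.7, 0.5]
gripper_width: 0.402
```

```bash
python3 - <<'E'
from h import *
st();c,im=shot("wrist","w15.png")
cv2.imwrite("pics/w15z.png",cv2.resize(im[60:280,80:460],None,fx=2.1,fy=2.1,interpolation=cv2.INTER_CUBIC))
E
```

```text
t 14.975 B [ 32.6702 -68.3215 402.2311] yaw 11.460169223728474 F [0.4198 0.6874 0.4693] Fb 0.5484354844126422 0.5899226493097889 w 34.31356090851178
```

View pics/w15.png

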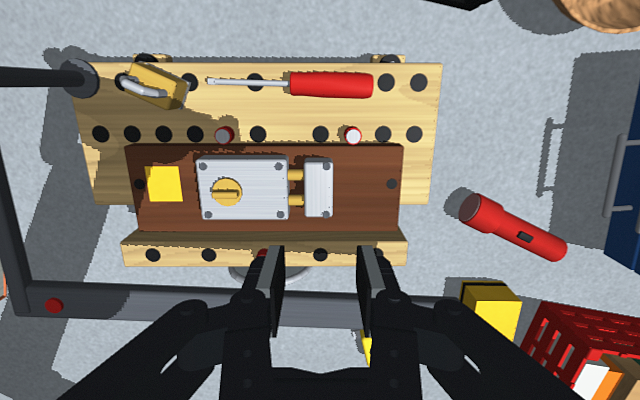

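View pics/w15z.png

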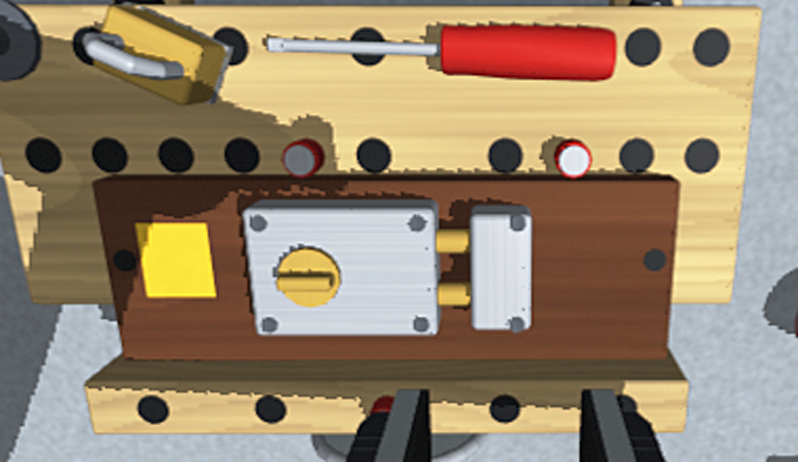

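Request:
servo_tool:
  deltas:
    - [[20,-30,-15,0,1.7],[10,-60,-30,0,3.4],[0,-90,-45,0,5.1],[0,-120,-60,0,6.8],[0,-150,-75,0,8.5]]

```text
time: 15.65
tool_pos: [0.5377, -0.201, 0.3914]
tool_rot: [-0.001, 0.854, 0.521, -0.001]
contact_force: [1.1, -0.6, -0.9]
gripper_width: -0.003
```

Request:
servo_tool:
  deltas:
    - [[0,-19,-12,0,1.7],[0,-19,-12,0,3.4],[0,-19,-12,0,5.1],[0,-19,-12,0,6.8],[0,-19,-12,0,8.5]]

```text
time: 16.27
tool_pos: [0.5197, -0.2126, 0.3914]
tool_rot: [-0.001, 0.546, 0.838, -0.0]
contact_force: [0.9, 0.6, 0.3]
gripper_width: -0.002
```

Request:
servo_tool:
  deltas:
    - [[0,0,0,-20,1.7],[0,0,0,-40,3.4],[0,0,0,-60,5.1],[0,0,0,-70,6.8],[0,0,0,-70,8.5]]

```text
time: 16.9
tool_pos: [0.519, -0.2122, 0.3198]
tool_rot: [-0.002, 0.132, 0.991, 0.001]
contact_force: [-0.3, 0.1, 0.3]
gripper_width: -0.003
```

Request:
servo_tool:
  deltas:
    - [[0,0,0,0,1.7],[0,0,0,0,3.4],[0,0,0,0,4.5],[0,0,0,0,4.5]]

```text
time: 17.4
tool_pos: [0.5196, -0.2125, 0.3217]
tool_rot: [-0.001, -0.099, 0.995, 0.001]
contact_force: [0.5, 0.6, -1.0]
gripper_width: -0.001
```

```bash
python3 - <<'E'
from h import *
st();print(state()["joint_pos"]);c,im=shot("wrist","w16.png")
E
```

```text
t 17.4 B [-152.1161 -118.7841  321.6692] yaw 191.37632561630474 F [ 0.5309  0.5995 -0.9833] Fb 0.6397788582513951 0.48156674344258055 w -0.08131716491638792
[-0.5207 -0.13    1.6728 -0.0001  1.6011 -2.2901]
```

View pics/w16.png

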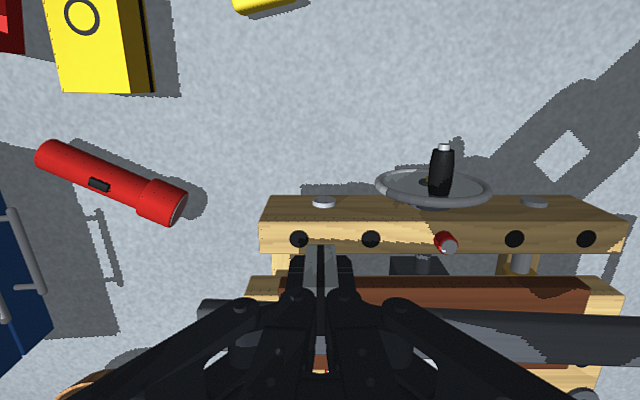

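Request:
servo_tool:
  deltas:
    - [[0,0,0,-25,0],[0,0,0,-50,0],[0,10,2,-50,0],[0,22,4.5,-50,0],[0,34,7,-50,0]]

```text
time: 18.08
tool_pos: [0.5557, -0.2058, 0.2748]
tool_rot: [0.001, -0.1, 0.995, -0.001]
contact_force: [-0.5, -0.0, 0.9]
gripper_width: 0.0
```

```bash
python3 - <<'E'
from h import *
st();c,im=shot("wrist","w17.png")
cv2.imwrite("pics/w17z.png",cv2.resize(im[180:400,240:640],None,fx=2,fy=2,interpolation=cv2.INTER_CUBIC))
E
```

```text
t 18.075 B [-115.3969 -119.4414  274.8469] yaw 191.44540917322618 F [-0.4722 -0.0124  0.9068] Fb -0.46515206016458227 0.08199463178079472 w 0.00946809743243995
```

View pics/w17z.png

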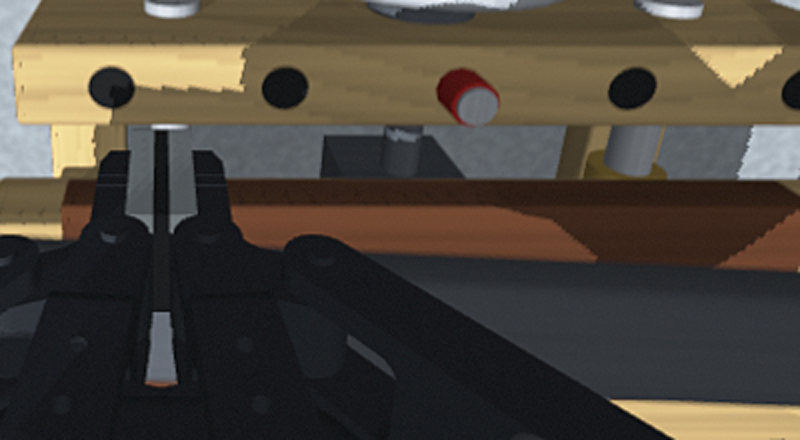

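Request:
servo_tool:
  deltas:
    - [[0,2.5,0.5,0,0],[0,5,1,0,0],[0,7.5,1.5,0,0],[0,10,2,0,0],[0,12,2.4,0,0]]

```text
time: 18.75
tool_pos: [0.5659, -0.2037, 0.2732]
tool_rot: [-0.0, -0.1, 0.995, -0.0]
contact_force: [-2.2, -3.0, 1.2]
gripper_width: 0.001
```

```bash
python3 - <<'E'
from h import *
st();c,im=shot("wrist","w18.png")
cv2.imwrite("pics/w18z.png",cv2.resize(im[180:400,240:640],None,fx=2,fy=2,interpolation=cv2.INTER_CUBIC))
E
```

```text
t 18.75 B [-104.9869 -119.398   273.2193] yaw 191.42386683622237 F [-2.2375 -3.0422  1.215 ] Fb -2.799077575711322 -2.53505904852736 w 0.11439460844311189
```

View pics/w18z.png

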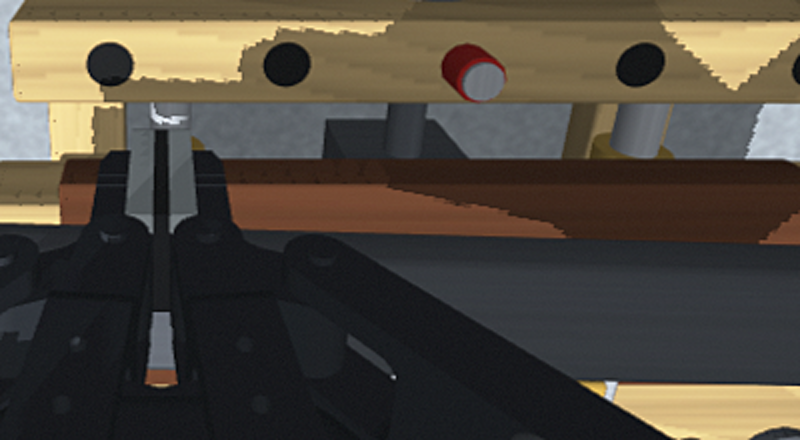

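Request:
servo_tool:
  deltas:
    - [[0,2,0.4,0,0],[0,4,0.8,0,0],[0,5.5,1.1,0,0],[0,5.5,1.1,0,0]]

```text
time: 19.3
tool_pos: [0.5718, -0.2021, 0.2732]
tool_rot: [0.0, -0.1, 0.995, 0.0]
contact_force: [-1.1, -0.9, 0.9]
gripper_width: -0.004
```

```bash
python3 - <<'E'
from h import *
st();c,im=shot("wrist","w19.png")
g=cv2.cvtColor(im,cv2.COLOR_BGR2GRAY)
# front edge of lamp: per column, brown->dark transition
hsv=cv2.cvtColor(im,cv2.COLOR_BGR2HSV)
br=((hsv[...,0]<15)&(hsv[...,1]>110))
pts=[]
for u in range(420,620,10):
    r=np.where(br[250:330,u])[0]
    if len(r): pts.append((u,250+r.max()))
print(pts)
E
```

```text
t 19.3 B [ -98.8907 -118.9956  273.1821] yaw 191.46416607078552 F [-1.1154 -0.8709  0.8774] Fb -1.2666318935120595 -0.6310656577451866 w -0.3003618736900472
[(420, np.int64(294)), (430, np.int64(294)), (440, np.int64(294)), (450, np.int64(294)), (460, np.int64(294)), (470, np.int64(294)), (480, np.int64(294)), (490, np.int64(294)), (500, np.int64(294)), (510, np.int64(294)), (520, np.int64(294)), (530, np.int64(294)), (540, np.int64(294)), (550, np.int64(295)), (560, np.int64(295)), (570, np.int64(295)), (580, np.int64(295)), (590, np.int64(295)), (600, np.int64(295)), (610, np.int64(295))]
```

Request:
servo_tool:
  deltas:
    - [[0,0.6,0.1,0,0],[0,1,0.2,0,0],[0,-4,-0.8,0,0],[0,-25,-5,0,0],[0,-50,-10,20,0]]

```text
time: 19.98
tool_pos: [0.5204, -0.2113, 0.2912]
tool_rot: [-0.001, -0.1, 0.995, 0.002]
contact_force: [-0.4, -0.3, 0.2]
gripper_width: -0.001
```

```bash
python3 - <<'E'
from h import *
st();c,im=shot("top","t20.png");c,im2=shot("wrist","w20.png")
a=cv2.imread("pics/top0.png")
o=np.vstack([a[190:260,280:460],im[190:260,280:460]])
cv2.imwrite("pics/cmp.png",cv2.resize(o,None,fx=4,fy=4,interpolation=cv2.INTER_CUBIC))
E
```

```text
t 19.975 B [-151.0583 -117.8181  291.2009] yaw 191.50491062858512 F [-0.3773 -0.2786  0.1732] Fb -0.42530544657508695 -0.19782379441533274 w -0.07822742643447828
```

View pics/cmp.png

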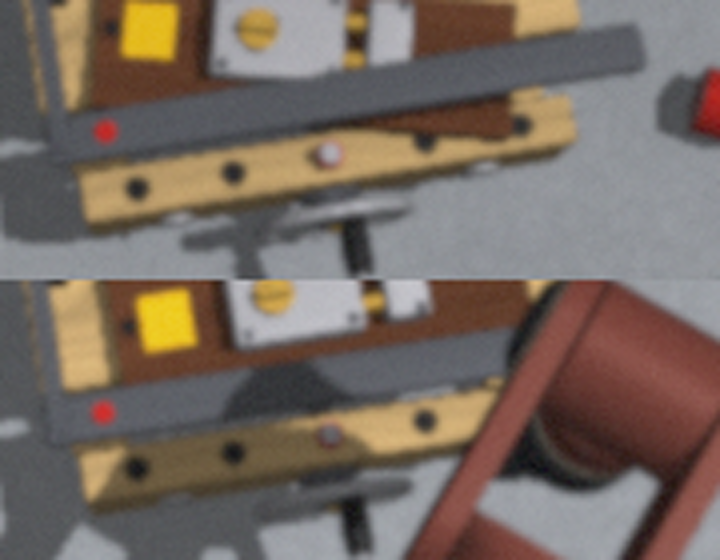

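View pics/w20.png

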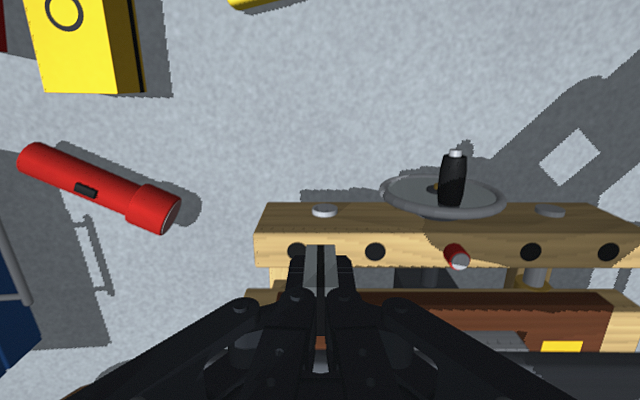

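```bash
python3 - <<'E'
from h import *
for f in("top0.png","t7.png","t20.png"):
    im=cv2.imread("pics/"+f).astype(float);hsv=cv2.cvtColor(im.astype(np.uint8),cv2.COLOR_BGR2HSV)
    m=((hsv[...,0]<8)|(hsv[...,0]>172))&(hsv[...,1]>140)
    m[:, :295]=0;m[:,315:]=0;m[:210]=0;m[240:]=0
    ys,xs=np.nonzero(m);print(f,"red",xs.mean(),ys.mean(),len(xs))
    # front edge: wood saturation jump just below bar
    sat=hsv[...,1].astype(float);out=[]
    for u in range(318,402,6):
        col=cv2.GaussianBlur(sat[:,u-1:u+2].mean(1).reshape(-1,1),(1,3),0).ravel()
        g=np.diff(col[205:245]);k=g.argmax();
        w=g[max(k-1,0):k+2];out.append(round(205+max(k-1,0)+ (w*np.arange(len(w))).sum()/w.sum(),1))
    print(out)
E
```

```text
top0.png red 306.0 222.21052631578948 19
[np.float64(229.0), np.float64(228.0), np.float64(227.1), np.float64(208.6), np.float64(225.1), np.float64(224.2), np.float64(223.2), np.float64(221.3), np.float64(219.3), np.float64(218.7), np.float64(217.9), np.float64(216.9), np.float64(215.9), np.float64(214.9)]
t7.png red 302.5 223.5 16
[np.float64(229.2), np.float64(228.8), np.float64(227.8), np.float64(209.1), np.float64(209.7), np.float64(209.9), np.float64(215.0), np.float64(216.6), np.float64(222.1), np.float64(235.5), np.float64(232.4), np.float64(219.2), np.float64(228.2), np.float64(205.3)]
t20.png red 305.25 222.75 20
[np.float64(229.8), np.float64(228.8), np.float64(227.9), np.float64(226.9), np.float64(207.1), np.float64(206.1), np.float64(205.5), np.float64(205.0), np.float64(221.3), np.float64(220.2), np.float64(219.3), np.float64(219.0), np.float64(218.1), np.float64(216.8)]
```

Request:
servo_tool:
  deltas:
    - [[0,10,2,-18,0],[0,26,5,-18,0],[0,42,8.5,-18,0],[0,46,9.3,-18,0],[0,49,10,-18,0]]

```text
time: 20.7
tool_pos: [0.5712, -0.2021, 0.2752]
tool_rot: [-0.0, -0.1, 0.995, 0.0]
contact_force: [0.4, 1.2, -0.3]
gripper_width: -0.0
```

Request:
servo_tool:
  deltas:
    - [[0,2,0.4,0,0],[0,3.5,0.7,0,0],[0,5,1,0,0],[0,5.5,1.1,0,0],[0,5.5,1.1,0,0]]

```text
time: 21.32
tool_pos: [0.5759, -0.2014, 0.2753]
tool_rot: [-0.0, -0.1, 0.995, -0.0]
contact_force: [-2.3, -2.6, 1.1]
gripper_width: 0.002
```

```bash
python3 - <<'E'
from h import *
st()
E
```

```text
t 21.325 B [ -94.6956 -119.1206  275.2677] yaw 191.43823716760946 F [-2.3215 -2.5819  1.1162] Fb -2.7896707004030907 -2.067199420153286 w 0.1667667577815369
```

Request:
servo_tool:
  deltas:
    - [[0,-4,-0.8,0,0],[0,-30,-6,0,0],[0,-60,-2,20,0],[0,-80,30,40,0],[0,-90,70,50,0]]

```text
time: 21.95
tool_pos: [0.4857, -0.1305, 0.3268]
tool_rot: [0.002, -0.099, 0.995, 0.0]
contact_force: [0.9, 0.7, -0.5]
gripper_width: 0.001
```

```bash
python3 - <<'E'
from h import *
st();c,im2=shot("wrist","w21.png")
shot("top","t21.png")
for f in("top0.png","t20.png","t21.png"):
    im=cv2.imread("pics/"+f).astype(float);hsv=cv2.cvtColor(im.astype(np.uint8),cv2.COLOR_BGR2HSV)
    m=((hsv[...,0]<8)|(hsv[...,0]>172))&(hsv[...,1]>120)
    m[:, :295]=0;m[:,315:]=0;m[:210]=0;m[240:]=0
    ys,xs=np.nonzero(m);print(f,"red",xs.mean(),ys.mean(),len(xs))
    sat=hsv[...,1].astype(float);out=[]
    for u in range(318,420,6):
        col=cv2.GaussianBlur(sat[:,u-1:u+2].mean(1).reshape(-1,1),(1,3),0).ravel()
        g=np.diff(col[205:245]);k=g.argmax();
        w=g[max(k-1,0):k+2];out.append(float(round(205+max(k-1,0)+ (w*np.arange(len(w))).sum()/w.sum(),1)))
    print(out)
a=cv2.imread("pics/top0.png");im=cv2.imread("pics/t21.png")
o=np.vstack([a[190:260,280:460],im[190:260,280:460]])
cv2.imwrite("pics/cmp2.png",cv2.resize(o,None,fx=4,fy=4,interpolation=cv2.INTER_CUBIC))
E
```

```text
t 21.95 B [-169.0324  -31.6813  326.8106] yaw 191.36412603466326 F [ 0.9307  0.6966 -0.487 ] Fb 1.050872092626792 0.49705725162407505 w 0.11833129476304215
top0.png red 305.96 222.4 25
[229.0, 228.0, 227.1, 208.6, 225.1, 224.2, 223.2, 221.3, 219.3, 218.7, 217.9, 216.9, 215.9, 214.9, 214.0, 211.9, 210.8]
t20.png red 305.34615384615387 222.65384615384616 26
[229.8, 228.8, 227.9, 226.9, 207.1, 206.1, 205.5, 205.0, 221.3, 220.2, 219.3, 219.0, 218.1, 216.8, 213.8, 212.0, 205.5]
t21.png red 305.9583333333333 222.29166666666666 24
[229.0, 228.0, 227.0, 226.1, 207.0, 206.0, 205.4, 221.9, 221.8, 219.0, 208.0, 227.6, 205.4, 205.4, 208.0, 210.8, 210.4]
```

View pics/cmp2.png

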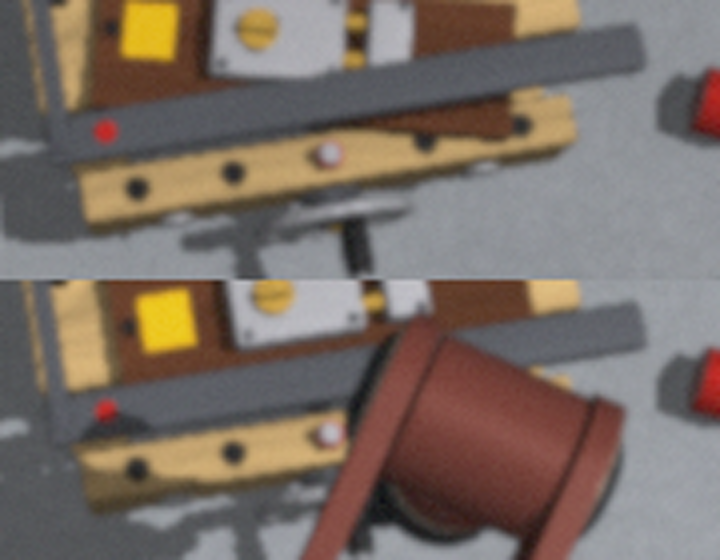

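View pics/w21.png

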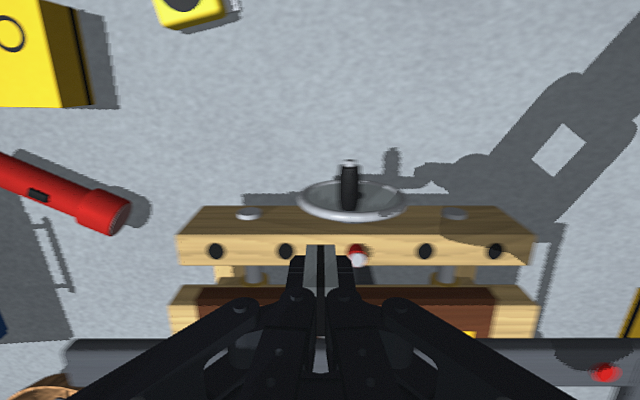

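```bash
python3 - <<'E'
from h import *
def P(x,y,z): w=W(x,y);return [w[0],w[1],z/1000]
for f in("w20.png","w21.png"):
    c,im=load(f)
    for q in(.05,.10,.15,.2):
        y=-46*np.sin(q);z=100+46*np.cos(q)
        print(f,q,"outer",proj(c,P(-177.7,y,z)),"mid",proj(c,P(-156.7,y,z)),"inner",proj(c,P(-135.7,y,z)))
    print("hub face",proj(c,P(-109+.3-26,0,100)),"rim top",proj(c,P(-134.7,0,160)),"dogF top",proj(c,P(-90.7,0,168)))
c,im=load("w21.png");cv2.imwrite("pics/w21z.png",cv2.resize(im[140:280,270:430],None,fx=4.5,fy=4,interpolation=cv2.INTER_CUBIC))
c,im=load("w20.png");cv2.imwrite("pics/w20z.png",cv2.resize(im[130:280,370:530],None,fx=4.5,fy=4,interpolation=cv2.INTER_CUBIC))
E
```

```text
w20.png 0.05 outer [461.6701 153.8494] mid [458.3141 178.2068] inner [455.1141 201.4319]
w20.png 0.1 outer [458.8214 153.8066] mid [455.535  178.1509] inner [452.4014 201.3641]
w20.png 0.15 outer [455.9371 153.735 ] mid [452.7224 178.0576] inner [449.657  201.2513]
w20.png 0.2 outer [453.0279 153.6349] mid [449.8866 177.9274] inner [446.8909 201.0938]
hub face [439.8028 186.5573] rim top [464.168  208.3883] dogF top [460.8427 260.0606]
w21.png 0.05 outer [352.1732 164.5538] mid [351.5265 186.03  ] inner [350.9069 206.609 ]
w21.png 0.1 outer [349.6977 164.5131] mid [349.1042 185.9791] inner [348.5354 206.5489]
w21.png 0.15 outer [347.2278 164.4429] mid [346.6874 185.8921] inner [346.1695 206.4465]
w21.png 0.2 outer [344.7721 164.3434] mid [344.2846 185.7692] inner [343.8174 206.3023]
hub face [349.3441 192.4381] rim top [354.6467 213.0314] dogF top [354.0014 258.9679]
```

View pics/w21z.png

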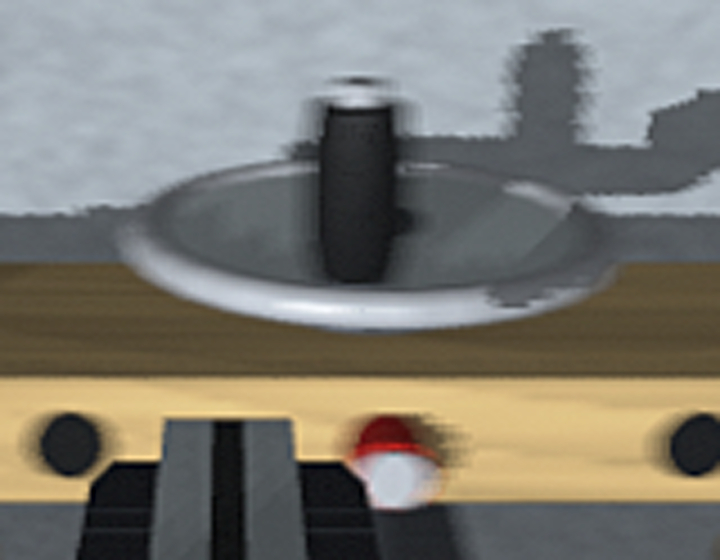

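View pics/w20z.png

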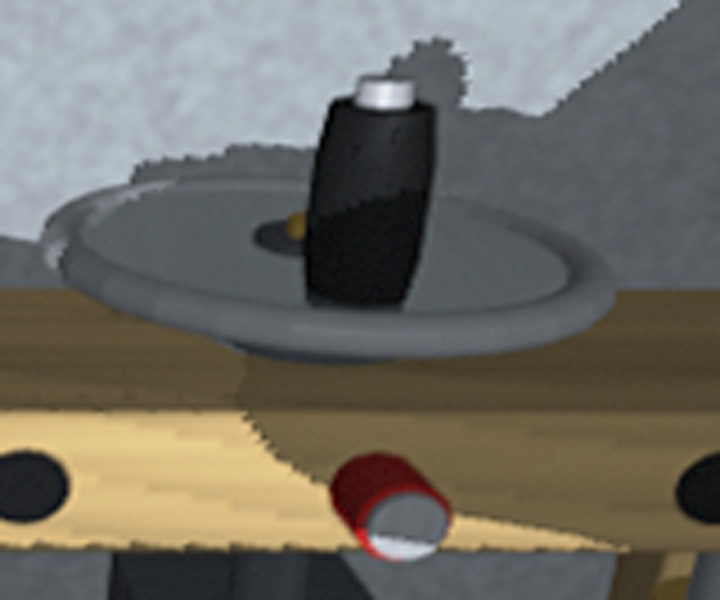

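Request:
servo_tool:
  deltas:
    - [[45,-12,23,-20,0],[45,-12,23,-60,0],[45,-12,23,-100,0],[45,-12,23,-120,0],[45,-12,23,-120,0]]

```text
time: 22.68
tool_pos: [0.4734, -0.108, 0.2036]
tool_rot: [-0.001, -0.1, 0.995, 0.001]
contact_force: [0.4, 0.2, 0.4]
gripper_width: 0.527
```

```bash
python3 - <<'E'
from h import *
st();c,im2=shot("wrist","w22.png")
def P(x,y,z): w=W(x,y);return [w[0],w[1],z/1000]
q=.15;y=-46*np.sin(q);z=100+46*np.cos(q)
print("outer",proj(c,P(-177.7,y,z)),"inner",proj(c,P(-135.7,y,z)))
E
```

```text
t 22.675 B [-176.5735   -7.1725  203.6128] yaw 191.44197748669728 F [0.3972 0.1596 0.4251] Fb 0.42101598757021447 0.07718699484061955 w 45.005495925108406
outer [321.2804 227.6081] inner [321.2288 288.3229]
```

View pics/w22.png

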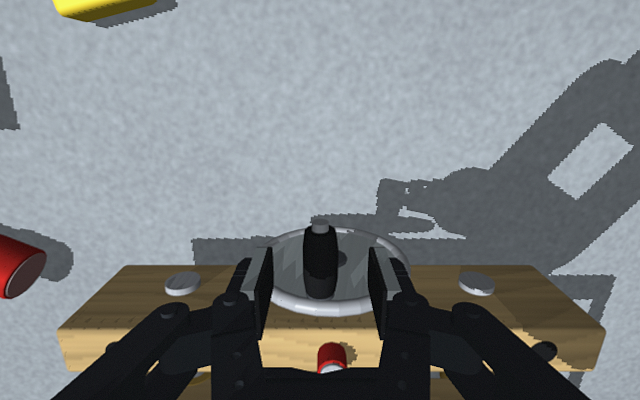

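Request:
servo_tool:
  deltas:
    - [[45,0,0,-20,0],[45,0,0,-40,0],[45,0,0,-48,0],[45,0,0,-48,0]]

```text
time: 23.22
tool_pos: [0.4739, -0.1082, 0.1569]
tool_rot: [-0.0, -0.1, 0.995, 0.0]
contact_force: [-0.2, 0.5, -0.2]
gripper_width: 0.528
```

Request:
servo_tool:
  deltas:
    - [[25,0,0,0,0],[15,0,0,0,0],[15,0,0,0,0],[15,0,0,0,0]]

```text
time: 23.72
tool_pos: [0.4747, -0.1083, 0.1584]
tool_rot: [0.001, -0.1, 0.995, -0.0]
contact_force: [-1.0, 0.6, 6.4]
gripper_width: 0.225
```

```bash
python3 - <<'E'
from h import *
st();c,im2=shot("wrist","w23.png")
E
```

```text
t 23.725 B [-175.3307   -7.7703  158.4224] yaw 191.457319013348 F [-1.0265  0.5688  6.3569] Fb -0.8924736120572694 0.7619865948026587 w 19.220942699303247
```

View pics/w23.png

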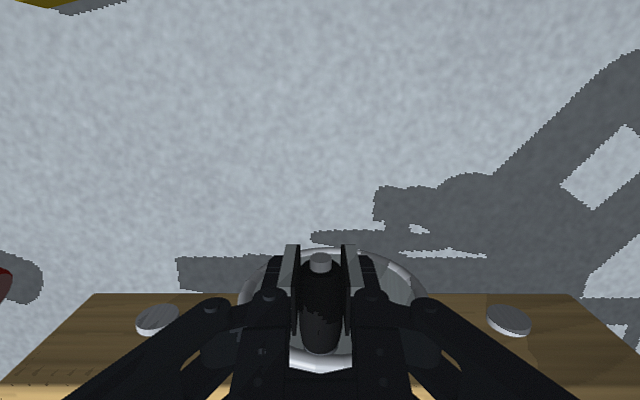

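Request:
servo_tool:
  deltas:
    - [[32,0,0.5,0,0],[32,0,0.5,-5,0],[32,0,0.5,-8,0],[15,0,0.5,-8,0],[15,0,0.5,-8,0]]

```text
time: 24.4
tool_pos: [0.4734, -0.1077, 0.1484]
tool_rot: [-0.001, -0.1, 0.995, 0.0]
contact_force: [-1.3, -1.9, -3.5]
gripper_width: 0.225
```

```bash
python3 - <<'E'
from h import *
st()
E
```

```text
t 24.4 B [-176.4484   -6.8664  148.4099] yaw 191.4456031442781 F [-1.314  -1.9319 -3.5487] Fb -1.6728109618723728 -1.631102092106214 w 19.253279682759803
```

```bash
python3 - <<'E'
import numpy as np
c,s=np.cos(np.radians(11.5)),np.sin(np.radians(11.5))
def row(q,q0):
    dx=1.91*(q-q0);dy=-46*(np.sin(q)-np.sin(q0));dz=46*(np.cos(q)-np.cos(q0))
    return [15,round(dx*c-dy*s,1),round(dx*s+dy*c,1),round(dz,1),0]
def call(a,b,n=5): print(a,b,[[row(np.radians(x),np.radians(a)) for x in np.linspace(a,b,n+1)[1:]]])
call(8.6,90)
for a in(90,180,270,360): call(a,a+90)
E
```

```text
8.6 90 [[[15, np.float64(3.0), np.float64(-12.1), np.float64(-3.8), 0], [15, np.float64(5.7), np.float64(-22.7), np.float64(-10.9), 0], [15, np.float64(8.0), np.float64(-30.9), np.float64(-20.7), 0], [15, np.float64(9.6), np.float64(-36.1), np.float64(-32.6), 0], [15, np.float64(10.5), np.float64(-37.8), np.float64(-45.5), 0]]]
90 180 [[[15, np.float64(0.1), np.float64(2.3), np.float64(-14.2), 0], [15, np.float64(-0.6), np.float64(8.8), np.float64(-27.0), 0], [15, np.float64(-2.0), np.float64(18.9), np.float64(-37.2), 0], [15, np.float64(-4.0), np.float64(31.6), np.float64(-43.7), 0], [15, np.float64(-6.2), np.float64(45.7), np.float64(-46.0), 0]]]
180 270 [[[15, np.float64(-2.2), np.float64(14.0), np.float64(2.3), 0], [15, np.float64(-4.2), np.float64(26.7), np.float64(8.8), 0], [15, np.float64(-5.7), np.float64(36.8), np.float64(19.0), 0], [15, np.float64(-6.4), np.float64(43.3), np.float64(31.8), 0], [15, np.float64(-6.2), np.float64(45.7), np.float64(46.0), 0]]]
270 360 [[[15, np.float64(1.0), np.float64(-2.1), np.float64(14.2), 0], [15, np.float64(2.9), np.float64(-8.4), np.float64(27.0), 0], [15, np.float64(5.5), np.float64(-18.2), np.float64(37.2), 0], [15, np.float64(8.7), np.float64(-30.7), np.float64(43.7), 0], [15, np.float64(12.1), np.float64(-44.5), np.float64(46.0), 0]]]
360 450 [[[15, np.float64(3.4), np.float64(-13.8), np.float64(-2.3), 0], [15, np.float64(6.6), np.float64(-26.3), np.float64(-8.8), 0], [15, np.float64(9.2), np.float64(-36.1), np.float64(-19.0), 0], [15, np.float64(11.1), np.float64(-42.4), np.float64(-31.8), 0], [15, np.float64(12.1), np.float64(-44.5), np.float64(-46.0), 0]]]
```

First quarter, checking the grip holds.

Request:
servo_tool:
  deltas:
    - [[15,3,-12.1,-3.8,0],[15,5.7,-22.7,-10.9,0],[15,8,-30.9,-20.7,0],[15,9.6,-36.1,-32.6,0],[15,10.5,-37.8,-45.5,0]]

```text
time: 25.02
tool_pos: [0.4838, -0.1452, 0.1033]
tool_rot: [-0.001, -0.1, 0.995, 0.001]
contact_force: [-4.0, 4.3, 3.6]
gripper_width: 0.227
```

```bash
python3 - <<'E'
from h import *
st();shot("wrist","w24.png")
E
```

```text
t 25.025 B [-173.8205  -45.6877  103.2977] yaw 191.43810890669639 F [-4.0186  4.3255  3.575 ] Fb -3.075563897896669 5.0398742813288075 w 19.385520446514207
```

View pics/w24.png

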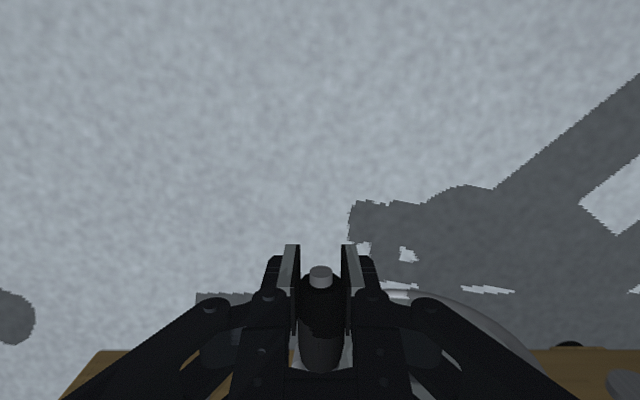

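Request:
servo_tool:
  deltas:
    - [[15,0.1,2.3,-14.2,0],[15,-0.6,8.8,-27,0],[15,-2,18.9,-37.2,0],[15,-4,31.6,-43.7,0],[15,-6.2,45.7,-46,0]]

```text
time: 25.7
tool_pos: [0.4778, -0.1007, 0.0569]
tool_rot: [-0.001, -0.1, 0.995, -0.001]
contact_force: [-1.5, -3.5, 0.8]
gripper_width: 0.23
```

```bash
python3 - <<'E'
from h import *
st();c,im=shot("side","s25.png")
cv2.imwrite("pics/s25z.png",cv2.resize(im[110:290,240:440],None,fx=4,fy=3.3,interpolation=cv2.INTER_CUBIC))
E
```

```text
t 25.7 B [-170.7553   -0.9303   56.9209] yaw 191.44543569200522 F [-1.5308 -3.4759  0.8296] Fb -2.1930249693255344 -3.100886103304131 w 19.674018117106304
```

View pics/s25z.png

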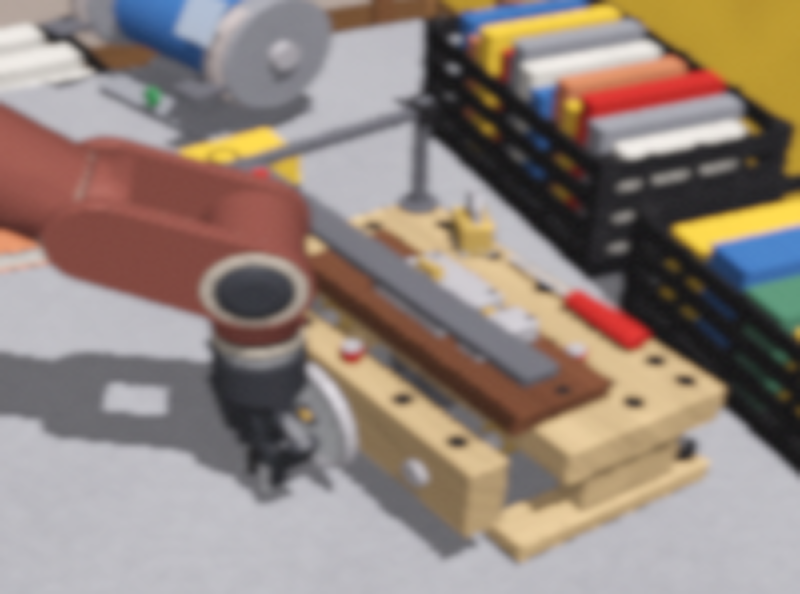

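Request:
servo_tool:
  deltas:
    - [[15,-2.2,14,2.3,0],[15,-4.2,26.7,8.8,0],[15,-5.7,36.8,19,0],[15,-6.4,43.3,31.8,0],[15,-6.2,45.7,46,0]]

```text
time: 26.38
tool_pos: [0.4716, -0.0536, 0.1047]
tool_rot: [-0.001, -0.1, 0.995, -0.0]
contact_force: [-3.0, -3.6, -4.9]
gripper_width: 0.228
```

Request:
servo_tool:
  deltas:
    - [[15,1,-2.1,14.2,0],[15,2.9,-8.4,27,0],[15,5.5,-18.2,37.2,0],[15,8.7,-30.7,43.7,0],[15,12.1,-44.5,46,0]]

```text
time: 27.0
tool_pos: [0.4836, -0.0987, 0.1492]
tool_rot: [-0.001, -0.1, 0.995, 0.001]
contact_force: [-1.7, 3.1, -14.8]
gripper_width: 0.23
```

```bash
python3 - <<'E'
from h import *
st();c,im=shot("wrist","w26.png")
E
```

```text
t 27.0 B [-164.6583   -0.1041  149.192 ] yaw 191.43617536552324 F [ -1.7225   3.0971 -14.8406] Fb -1.0704108036502813 3.3783676795620927 w 19.62029040689396
```

View pics/w26.png

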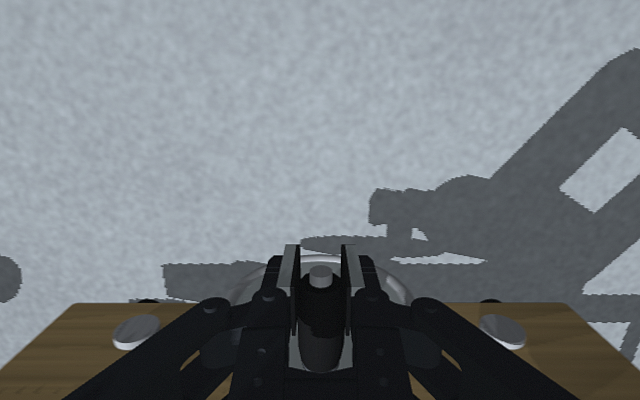

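Request:
servo_tool:
  deltas:
    - [[15,3.4,-13.8,-3.5,0],[15,6.6,-26.3,-10,0],[15,9.2,-36.1,-20.5,0],[15,11.1,-42.4,-33.3,0],[15,12.1,-44.5,-47.5,0]]

```text
time: 27.68
tool_pos: [0.4957, -0.1429, 0.1027]
tool_rot: [-0.002, -0.099, 0.995, 0.001]
contact_force: [-11.1, 6.9, 4.3]
gripper_width: 0.226
```

Request:
servo_tool:
  deltas:
    - [[15,0.1,2.3,-14.2,0],[15,-0.6,8.8,-27,0],[15,-2,18.9,-37.2,0],[15,-4,31.6,-43.7,0],[15,-6.2,45.7,-46,0]]

```text
time: 28.3
tool_pos: [0.4899, -0.099, 0.0569]
tool_rot: [-0.001, -0.1, 0.995, -0.002]
contact_force: [-10.8, -4.8, 4.6]
gripper_width: 0.229
```

Request:
servo_tool:
  deltas:
    - [[15,-2.2,14,2.3,0],[15,-4.2,26.7,8.8,0],[15,-5.7,36.8,19,0],[15,-6.4,43.3,31.8,0],[15,-6.2,45.7,46,0]]

```text
time: 28.92
tool_pos: [0.4833, -0.0513, 0.1023]
tool_rot: [-0.001, -0.1, 0.995, 0.001]
contact_force: [-5.7, -2.4, -4.4]
gripper_width: 0.225
```

Request:
servo_tool:
  deltas:
    - [[15,1,-2.1,14.2,0],[15,2.9,-8.4,27,0],[15,5.5,-18.2,37.2,0],[15,8.7,-30.7,43.7,0],[15,12.1,-44.5,46,0]]

```text
time: 29.55
tool_pos: [0.4955, -0.0964, 0.1491]
tool_rot: [-0.001, -0.1, 0.995, 0.001]
contact_force: [-7.2, 1.4, -7.7]
gripper_width: 0.229
```

```bash
python3 - <<'E'
from h import *
st();c,im=shot("wrist","w27.png");c,im=shot("side","s27.png")
cv2.imwrite("pics/s27z.png",cv2.resize(im[110:290,240:440],None,fx=4,fy=3.3,interpolation=cv2.INTER_CUBIC))
E
```

```text
t 29.55 B [-152.5973   -0.1924  149.0861] yaw 191.46009429335513 F [-7.1618  1.4096 -7.6969] Fb -6.736946589727533 2.8091541399133044 w 19.558418205365243
```

View pics/w27.png

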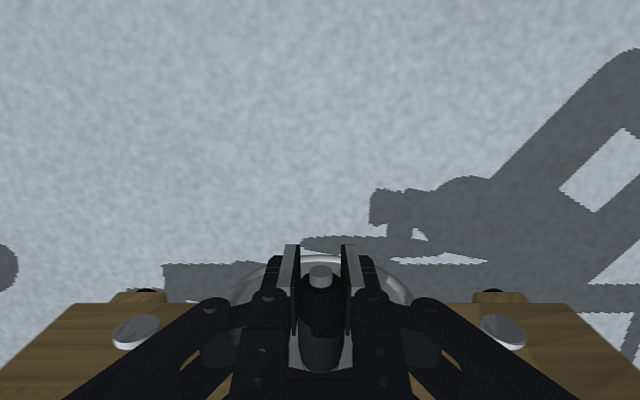

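View pics/s27z.png

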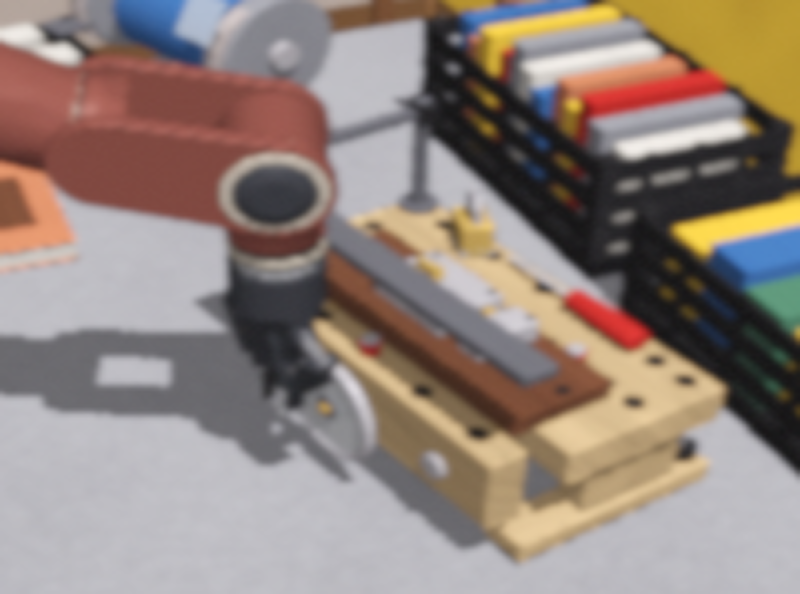

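Request:
servo_tool:
  deltas:
    - [[15,2.4,-14,-2.8,0],[15,5.1,-26.6,-9.3,0],[15,7.7,-36.4,-19.5,0],[15,9.6,-42.7,-32.3,0],[15,10.6,-44.8,-46.5,0]]

```text
time: 30.28
tool_pos: [0.5074, -0.1406, 0.103]
tool_rot: [0.0, -0.099, 0.995, 0.001]
contact_force: [-7.7, 10.4, 4.0]
gripper_width: 0.224
```

Request:
servo_tool:
  deltas:
    - [[15,0.1,2.3,-14.2,0],[15,-0.6,8.8,-27,0],[15,-2,18.9,-37.2,0],[15,-4,31.6,-43.7,0],[15,-6.2,45.7,-46,0]]

```text
time: 30.9
tool_pos: [0.5016, -0.097, 0.0569]
tool_rot: [0.001, -0.1, 0.995, -0.002]
contact_force: [-6.1, -4.8, 2.5]
gripper_width: 0.226
```

```bash
python3 - <<'E'
from h import *
st();c,im=shot("side","s28.png")
cv2.imwrite("pics/s28z.png",cv2.resize(im[110:290,240:440],None,fx=4,fy=3.3,interpolation=cv2.INTER_CUBIC))
import numpy as np
c,s=np.cos(np.radians(11.5)),np.sin(np.radians(11.5))
def row(q,q0):
    dx=1.91*(q-q0);dy=-46*(np.sin(q)-np.sin(q0));dz=46*(np.cos(q)-np.cos(q0))
    return [15,float(round(dx*c-dy*s,1)),float(round(dx*s+dy*c,1)),float(round(dz,1)),0]
def call(a,b,n=5): print(a,b,[[row(np.radians(x),np.radians(a)) for x in np.linspace(a,b,n+1)[1:]]])
call(180,245);call(245,295)
E
```

```text
t 30.9 B [-146.7149   -2.0684   56.9428] yaw 191.43270025981278 F [-6.0706 -4.7964  2.4885] Fb -6.90494530598029 -3.489848363949729 w 19.2991649895536
180 245 [[[15, -1.6, 10.2, 1.2, 0], [15, -3.2, 19.9, 4.7, 0], [15, -4.5, 28.6, 10.3, 0], [15, -5.5, 35.9, 17.7, 0], [15, -6.2, 41.3, 26.6, 0]]]
245 295 [[[15, -0.2, 2.8, 7.5, 0], [15, -0.2, 4.2, 15.4, 0], [15, 0.2, 4.3, 23.4, 0], [15, 0.8, 3.0, 31.3, 0], [15, 1.6, 0.3, 38.9, 0]]]
```

View pics/s28z.png

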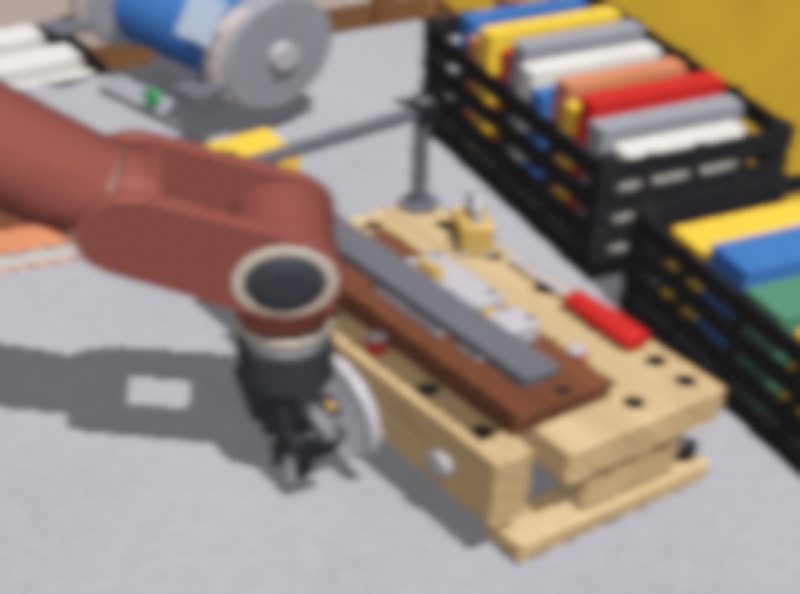

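Request:
servo_tool:
  deltas:
    - [[15,-1.6,10.2,1.2,0],[15,-3.2,19.9,4.7,0],[15,-4.5,28.6,10.3,0],[15,-5.5,35.9,17.7,0],[15,-6.2,41.3,26.6,0]]

```text
time: 31.58
tool_pos: [0.495, -0.0534, 0.0835]
tool_rot: [0.001, -0.1, 0.995, 0.0]
contact_force: [0.2, 0.2, -4.4]
gripper_width: 0.226
```

Request:
servo_tool:
  deltas:
    - [[15,-0.2,2.8,7.5,0],[15,-0.2,4.2,15.4,0],[15,0.2,4.3,23.4,0],[15,0.8,3,31.3,0],[15,1.6,0.3,38.9,0]]

```text
time: 32.2
tool_pos: [0.4964, -0.0529, 0.1218]
tool_rot: [0.001, -0.1, 0.995, 0.001]
contact_force: [4.1, 5.0, -6.1]
gripper_width: 0.227
```

```bash
python3 - <<'E'
from h import *
st();p=B(state()["tool_pos"]);print("q est",np.degrees(np.arctan2(-p[1],p[2]-103))%360+720, np.hypot(p[1],p[2]-103))
c,im=shot("side","s29.png")
cv2.imwrite("pics/s29z.png",cv2.resize(im[110:290,240:440],None,fx=4,fy=3.3,interpolation=cv2.INTER_CUBIC));shot("wrist","w29.png")
E
```

```text
t 32.2 B [-143.0156   42.2385  121.8469] yaw 191.44730391398224 F [ 4.1066  5.0373 -6.1451] Fb 5.028378859154222 4.117416594878908 w 19.363978136172637
q est 1014.0465204108502 46.25248095147819
```

View pics/s29z.png

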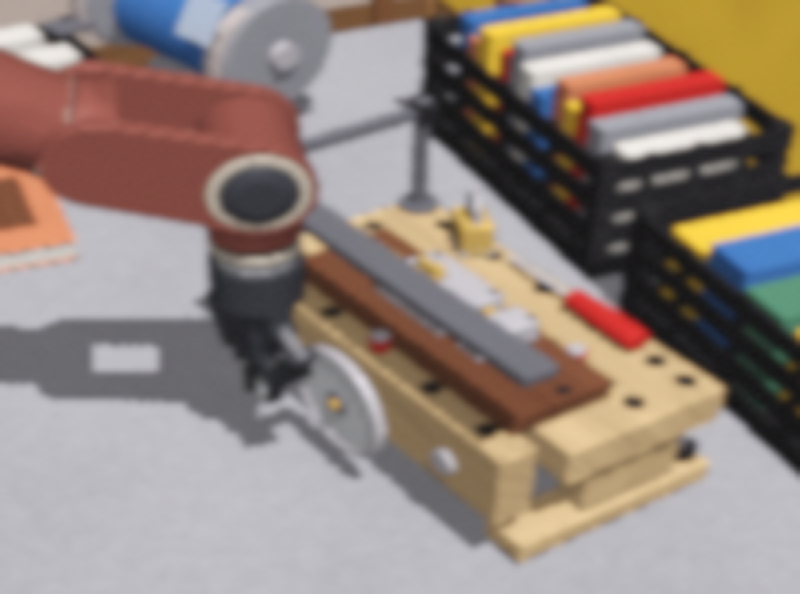

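View pics/w29.png

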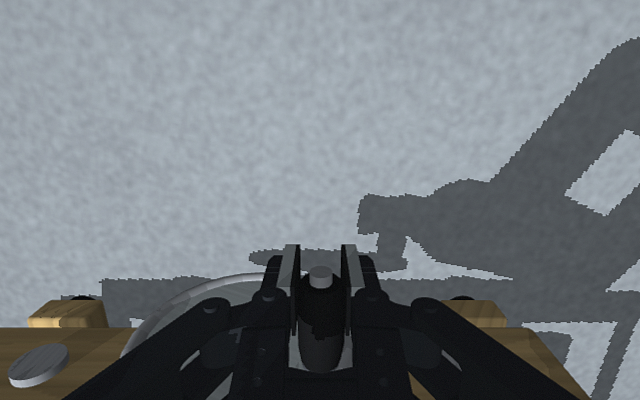

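Request:
servo_tool:
  deltas:
    - [[30,0,0,0,0],[42,0,0,0,0],[42,0,0,0,0],[42,-1,0,25,0],[42,-5,0,60,0]]

```text
time: 32.92
tool_pos: [0.49, -0.0537, 0.1807]
tool_rot: [-0.001, -0.1, 0.995, 0.0]
contact_force: [-0.2, 0.5, -0.5]
gripper_width: 0.491
```

Request:
servo_tool:
  deltas:
    - [[42,-10,-15,55,0],[42,-20,-30,110,0],[42,-20,-40,170,0],[42,-20,-40,210,0],[42,-20,-40,210,0]]

```text
time: 33.55
tool_pos: [0.4719, -0.0944, 0.3962]
tool_rot: [0.004, -0.099, 0.995, -0.002]
contact_force: [0.6, -0.1, 0.0]
gripper_width: 0.498
```

```bash
python3 - <<'E'
from h import *
st();c,im=shot("wrist","w30.png")
cv2.imwrite("pics/w30z.png",cv2.resize(im[170:330,200:460],None,fx=3,fy=3,interpolation=cv2.INTER_CUBIC))
E
```

```text
t 33.55 B [-175.3387    6.4114  396.2199] yaw 191.41515314482868 F [ 0.585  -0.1014  0.0091] Fb 0.5530490954730766 -0.21598771408229606 w 42.50698896443103
```

View pics/w30.png

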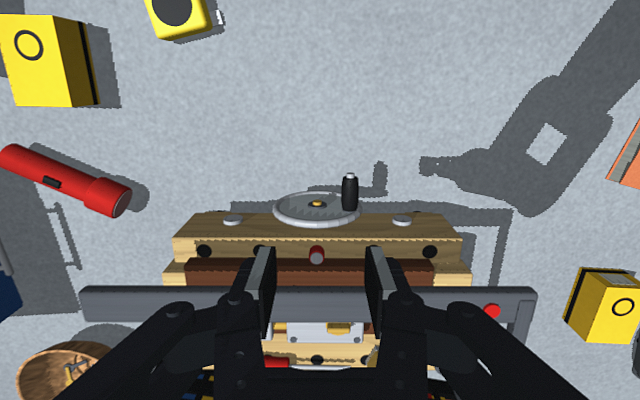

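View pics/w30z.png

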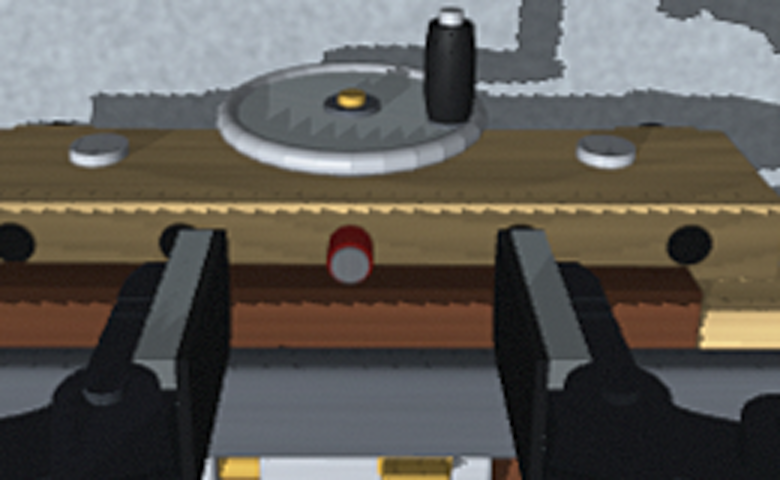

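```bash
python3 - <<'E'
from h import *
c,im=load("w30.png")
def P(x,y,z): w=W(x,y);return [w[0],w[1],z/1000]
for q in(17.1,17.3,17.5,17.7,17.9,18.1):
    j=1.91*q;y=-46*np.sin(q);z=100+46*np.cos(q)
    print(q,"outer",proj(c,P(-178+j,y,z)),"inner",proj(c,P(-136+j,y,z)),"dog",proj(c,P(-91+j,0,168)),"hub",proj(c,P(-135+j,0,100)))
print("dog meas",B(onz(c,316.7,258.3,.168)),"hub meas px",(200+351/3,170+100/3))
print("board near edge",[B(onz(c,u,v,.172)) for u,v in((200+240/3,170+302/3),(200+690/3,170+304/3))])
E
```

```text
17.1 outer [351.0468 169.6181] inner [350.1357 199.5567] dog [316.0855 257.1699] hub [316.7325 202.3399]
17.3 outer [352.1847 171.7471] inner [351.2211 202.1918] dog [316.087  257.4536] hub [316.7337 202.6074]
17.5 outer [351.9172 173.9525] inner [350.9434 204.9176] dog [316.0885 257.7371] hub [316.7348 202.8747]
17.7 outer [350.1708 176.1571] inner [349.2345 207.6346] dog [316.09   258.0204] hub [316.736  203.1418]
17.9 outer [346.9369 178.2734] inner [346.0897 210.2318] dog [316.0916 258.3036] hub [316.7372 203.4088]
18.1 outer [342.2876 180.2088] inner [341.5812 212.5919] dog [316.0931 258.5866] hub [316.7384 203.6757]
dog meas [-56.8171   0.7239 168.    ] hub meas px (317.0, 203.33333333333334)
board near edge [array([-42.3176, -43.0696, 172.    ]), array([-41.7507, 135.707 , 172.    ])]
```

Request:
servo_tool:
  deltas:
    - [[85,20,10,30,0],[85,45,20,60,0],[85,73,30,85,0],[85,73,30,85,0],[85,73,30,85,0]]

```text
time: 34.22
tool_pos: [0.5434, -0.0637, 0.4738]
tool_rot: [-0.002, -0.1, 0.995, 0.001]
contact_force: [0.2, 0.3, 1.0]
gripper_width: 0.995
```

```bash
python3 - <<'E'
from h import *
st();c,im=shot("wrist","w31.png")
cv2.imwrite("pics/w31z.png",cv2.resize(im[110:310,160:460],None,fx=2.6,fy=2.6,interpolation=cv2.INTER_CUBIC))
E
```

```text
t 34.225 B [-99.1574  22.2752 473.756 ] yaw 191.45363884280144 F [0.2396 0.2642 0.9664] Fb 0.28744501311103243 0.21116637913377273 w 84.96623396569414
```

View pics/w31z.png

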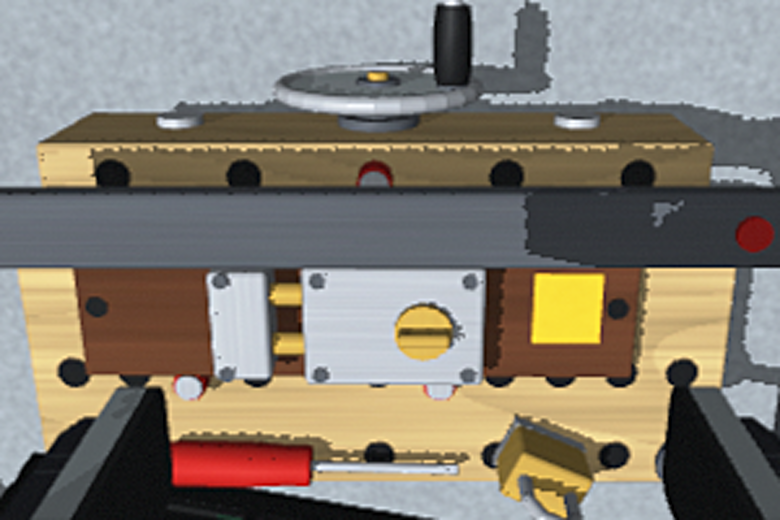

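```bash
python3 - <<'E'
from h import *
c,im=load("w31.png");c1,_=load("w1.png")
g=lambda u,v:(160+u/2.6,110+v/2.6)
print("red now",B(onz(c,*g(754,234),.276)),"was",B(onz(c1,*z1(751,322),.276)))
print("lamp front",[B(onz(c,*g(u,v),.276)) for u,v in((20,188),(700,188))])
print("far edge z172",[B(onz(c,*g(u,v),.172)) for u,v in((90,376),(630,377))],"dogs",[B(onz(c,*g(u,v),.168)) for u,v in((189,388),(440,389))])
c,im=shot("top","t31.png");a=cv2.imread("pics/top0.png")
hsv=cv2.cvtColor(im,cv2.COLOR_BGR2HSV)
m=((hsv[...,0]<8)|(hsv[...,0]>172))&(hsv[...,1]>120);m[:, :295]=0;m[:,315:]=0;m[:210]=0;m[240:]=0
ys,xs=np.nonzero(m);print("red top",xs.mean() if len(xs) else None,ys.mean() if len(xs) else None)
o=np.hstack([a[130:340,130:520],im[130:340,130:520]]);cv2.imwrite("pics/cmp3.png",o)
E
```

```text
red now [-67.8948 154.5752 276.    ] was [-68.2291 155.2691 276.    ]
lamp front [array([ -86.8967, -130.4003,  276.    ]), array([-86.7277, 131.4309, 276.    ])]
far edge z172 [array([  51.5739, -156.7077,  172.    ]), array([ 52.5231, 139.6729, 172.    ])] dogs [array([  61.3348, -104.2256,  168.    ]), array([ 62.1247,  35.4695, 168.    ])]
red top 306.1904761904762 222.14285714285714
```

View pics/cmp3.png

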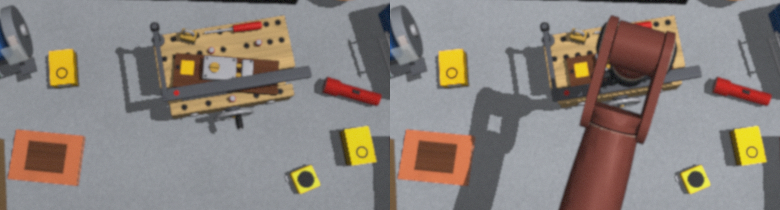

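```bash
python3 -c "
from plant import *
print(state()['contact_force']);print(job_done())"
```

```text
[-0.0592588  -0.5966422  -0.35776311]
the job is handed in; nothing more can be done
None
```

The board is clamped and the job is handed in at about 34 s. However, I knocked the lamp during the work, which you had asked me not to do.

**What I did**
- **Board:** the moves couldn't tilt the gripper, so the lamp blocked the board's near edge. With the jaw still open, I gripped the lock's keeper plate from above instead. I drew the board back against the left dog and swung it round it until it pressed both dogs with about 15 N, then let go.
- **Handwheel:** I turned it clockwise by the outer end of its handle, from about 0.15 to 17.7 rad (2.8 turns), then let go and withdrew.

**Last checks**
- **Flush:** the board's far edge lies about 9.7 mm from both rear dog centres, against the 9.5 mm pin radius, and is parallel to the dogs within about 0.1°.
- **Clamp:** the handle measures 17.7 rad, 0.9 past touch, and the front dog is against the board. Effort at the handle had risen to about 7 N.
- **Surroundings:** the cartons, torch, book and tape measure look unmoved in the top picture. The padlock and screwdriver look in place in the wrist picture. The arm touches nothing.

**What went wrong**
- **Lamp:** my first attempt, reaching down behind the lamp, caught it with the gripper linkage at about 10 N. It swung about 3°, roughly 15 mm at its middle.
- **Restored:** before cranking I pushed it back in two goes, as the first left about 0.7°. Its red mark is now within about 1 mm of where it started, and the bar is again parallel to the bench.

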